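# Load stone anchors into a gravity feed track and snap its keeper shut

## Task

Load the two loose stone anchors lying on the bench into the sloping feed track the same way up as the two already in it: dark sleeve hanging down in the slot, brass collar flat on the rails, threaded stud up, each slid down against the one before so that the row has no gap. Then press the yellow keeper frame down over the row until its catch snaps and holds it shut, pressing the track and keeper no harder than needed, and leave the caliper, hardener tube and pink stone offcut where they are.

Things in the scene. Friction and masses are not known exactly. Their poses are not given: they have to be found in the camera images.
- feeder: feed track bolted to the bench: aluminium base, low and high blue bracket, two steel rails. Origin at bench height; x axis level, along the track to its low end (the end away from the robot), y across, z up. Base x -0.091 to 0.125, y +-0.046; high bracket at x -0.059. The rails carry the row; all but the keeper and the studs stays below 0.19 m.
- lane (a point): track frame, on the slot's mid-line level with the rail tops, at the stop's face; at (0.085, 0, 0.062) in the feeder frame. x down the slope (35 deg below level), y across, z square to the rails. Rails: tops z = 0, x -0.186 to 0.018, 10 mm wide, 12 deep, 17 mm gap, open below. A seated anchor has origin y = z = 0 and its z along this z; four stand at x -0.012, -0.036, -0.060, -0.085.
- load (a point): place on the track (lane x = -0.110, y = z = 0, axes as lane) where an anchor can be lowered into the slot, square to the rails, while the keeper is up. The rails carry stone dust: an anchor let go there may run down to the row by itself or may hang up and need a gentle push downhill until it meets the row.
- catch (a point): sprung steel catch roller at the high end of the track, 8 mm thick, 22 mm long across the track; lane x = -0.159, z = 0.012. The grey housing behind it rises to z = 0.017 over the rails.
- keeper (a joint): angle of the yellow slotted keeper frame, rad: 0 = shut (hard stop), grows as it is raised; starts 0.78 to 0.98, limit 1.2. Shut, its bars lie 2 mm over the collars, the studs stand in its slot. A light spring lifts it (about 2 N at the pad near shut) unless the catch holds it; its nose meets the catch at 0.05 rad and snaps past at 8 to 10 N on the pad. An anchor not seated blocks it.
- keeper_hinge (a point): middle of the keeper's level hinge pin at the low end of the track: x = 0.022, z = 0.012 in the lane frame. The axes turn with the keeper and equal the lane's when it is shut; the frame reaches along -x.
- keeper_pad (a point): middle of the top face of the keeper's black thumb pad, where to press: 159 mm from the pin along the keeper's -x, 9 mm along its z. The pad is 22 mm along the frame and 32 mm across, its top face looks along the keeper's z axis (upward when shut, away from the robot when raised).
- anchor_1: stone anchor that hangs in the track from the start, against the stop, the right way up; same make and axes as anchor_3
- anchor_2: stone anchor that hangs in the track from the start, against anchor_1, the right way up; same make and axes as anchor_3
- anchor_3: loose stone anchor, 0.11 kg: brass hexagon collar, 24 mm over flats; bright threaded stud, 10 mm thick; dark slit sleeve, 14 mm thick. Origin on the axis at the collar's sleeve-side face, z axis along the stud: collar z 0 to 8 mm, stud 8 to 52, sleeve -45 to 0. Starts lying on collar and sleeve end, a flat down, origin 12 mm up, stud pointing roughly to the robot's left and rising 7 degrees.
- anchor_4: second loose stone anchor, lying on the bench in the same way; same make and axes as anchor_3
- caliper: steel vernier caliper lying flat, 69 x 200 x 13 mm, origin at its underside; bystander
- hardener_tube: white hardener tube with a red cap lying flat, 33 x 102 x 20 mm, origin at its underside; bystander
- pink_offcut: pink stone offcut, 50 x 60 x 22 mm, origin at its underside; bystander

How it is judged (in metres and radians):
On the way, in this order (a step that is already met when the one before it is completed fails the run):
1. both loose anchors hang in the track, stud up, closed up against the row (x of anchor_3 in the frame of lane between -0.095 and -0.05 m and y of anchor_3 in the frame of lane between -0.004 and 0.004 m and z of anchor_3 in the frame of lane between -0.003 and 0.003 m and angle between the z axis of each of anchor_3, anchor_4 and the z axis of lane, either way round below 0.13 rad and angle between each of anchor_3, anchor_4's own z axis and vertical below 0.8 rad and x of anchor_4 in the frame of lane between -0.095 and -0.05 m and y of anchor_4 in the frame of lane between -0.004 and 0.004 m and z of anchor_4 in the frame of lane between -0.003 and 0.003 m), for 0.2 s.
2. the keeper is snapped shut (value of joint keeper below 0.02 rad), for 0.2 s.
At the end, for the whole second after the job is handed in: All four anchors hang in the slot at rest, stud up (axis within 7 degrees of square to the rails), collars within 3 mm of the rail tops, in one closed row from the stop (last origin no more than 95 mm from the stop); the keeper is held shut by its catch (within 0.02 rad of the stop) (all of step 1 and x of anchor_1 in the frame of lane between -0.046 and -0.008 m and y of anchor_1 in the frame of lane between -0.004 and 0.004 m and z of anchor_1 in the frame of lane between -0.003 and 0.003 m and angle between the z axis of each of anchor_1, anchor_2 and the z axis of lane, either way round below 0.13 rad and angle between each of anchor_1, anchor_2's own z axis and vertical below 0.8 rad and x of anchor_2 in the frame of lane between -0.046 and -0.008 m and y of anchor_2 in the frame of lane between -0.004 and 0.004 m and z of anchor_2 in the frame of lane between -0.003 and 0.003 m and linear speed of each of anchor_3, anchor_4, anchor_1, anchor_2 below 0.02 m/s and value of joint keeper below 0.02 rad); the robot touches nothing.
It fails at once if a bystander is moved by more than 30 mm (distance of any of caliper, hardener_tube, pink_offcut from where it was at the start of the episode above 0.03 m).
It fails at once if the feed track or its keeper is pressed with more than 60 N (contact force between the fingers and feeder above 60 N).
It also fails if it takes over 70 s, if anything falls off the work surface, if the arm or the gripper's body presses on something with over 40 N, if the wrist force passes 120 N, or if a joint passes its speed limit or range.

## Robot

A 6-joint arm with a two-finger parallel gripper is mounted at the origin on the work surface; the furniture and walls round the work are solid. World frame = base frame: x ahead of the robot, y to its left, z up, the work surface at z = 0. Lengths are in m, angles in degrees, forces in N, time in s.
With the tool pointing down it reaches from about 0.35 to 0.875 m from the base axis. Payload 4.2 kg.
Tool frame: the origin (TCP) lies on the centre line of the jaws, within the pads' length; the fingertips stand 25 mm ahead of it and the grasp point (between the pads) lies 6 mm ahead of it; z points along the fingers, y is the line along which they close (so a half turn about z gives the same grasp; the last joint's range is limited). The gripper opens to 87 mm and grips with 3 to 60 N. Pads are 19 mm wide; open, the fingers measure 117 mm over their backs; the gripper's body (75 mm by 190 mm) begins 51 mm behind the grasp point.
Start: joints at [-55.141, 22.042, 0.453, 0, -68.411, -14.817], TCP at [0.214, -0.587, 0.248] pointing down, gripper open.
Joint ranges: [-179.83, 179.83], [-69.29, 118.12], [-61.27, 80.66], [-181.25, 117.63], [-171.15, -9.14], [-177.46, 177.46]. Speed limits (degrees/s): [159.86, 159.86, 180, 180, 180, 180].

## Interface

Orientations are given as a 3x3 rotation matrix whose columns are the frame's x, y, z axes.
In Python, from station import r gives the robot as it stands.
- The arm moves only by the tool move_arm, never from a script. Its argument "series" is a list of rows, each an object with "grip": the opening, from 0 (shut) to 1 (fully open); "xyz": the shift along the tool's x, y, z in mm, a list of three; "angular": the turn, a rotation vector about the tool's x, y, z in rad, a list of three. A call has 1 to 10 rows; each row is the pose to reach, as a shift and turn from the pose commanded when the call began, along the tool's axes at that moment; what a row does not reach only later rows make up. A row lasts 1/10 s, in which the tool goes at most 50 mm and 8.59 degrees, less where a joint would pass 70% of its speed; a pose out of reach is approached as far as the arm can. A call with a gripper value outside its range is refused whole. The fingers move at their own pace and stop on an object; the grip force is fixed at half the most. Time passes only in rows, so rows that repeat a pose let the fingers close. It gives the time, the measured TCP pose, the force, the opening and the grip force at its end, in the units of the state.
- r.sense(): the state, without advancing time (a new reading comes with each control period).
- r.capture(name): name is "side" or "top" or "wrist"; returns a dict with "img" (384x512x3 uint8, red, green, blue), "camera_matrix" (3x3 intrinsics, pixels), "rvec" (rotation vector, rad) and "tvec" (3), from world to camera coordinates, as OpenCV has them; the wrist camera has in their place "hand_eye" (4x4, takes a point from camera to tool coordinates, whose origin is the TCP and whose axes are the flange's). Camera axes: x right, y down, z forward; pixel columns grow to the right and rows downward; lengths in m; the calibration is good to about 2 mm. A picture is of the moment at which its call begins: read the wrist's pose just before it. There is no depth.
- r.finish_job(): hands the job in; it is judged then, once.
The state is a dict: "time_s": time; "joints": joint angles; "joint_velocities": joint speeds; "effort": joint torques, N m; "tcp_pos": TCP position; "ee_rot": TCP orientation; "wrist_force": force on the tool from outside, world axes, zero at the start; "moment": the same for the moment, N m; "gripper_width": opening from 0.0 (shut) to 1.0 (fully open); "gripper_force": force on a finger pad.
Only numpy, scipy, OpenCV 4.12 (cv2) and the standard library are available. Lean on these libraries where they do the work, as an engineer would, in place of code of your own. Each camera call takes 0.05 s, during which the arm holds its last target. There are 200 camera calls.

## Working session

There is one attempt and no reset: what is moved stays moved. The work goes in short steps, Python scripts to look and compute and a tool call to move; the robot and the scene stay as the last step left them, time stands still between calls to the robot, and variables do not carry over. Pictures are saved under pics/ and viewed, at most 11 in all, crops included, and the job is handed in when it is done.

Besides the shell and the picture viewer there is one more tool, called after "Emit:" as name(argument=value, ...), one argument or row to a line, values as JSON. move_arm: Moves the arm, as the interface text tells. Its arguments: {"type":"object","properties":{"series":{"type":"array"}},"required":["series"]}

```bash
ls; mkdir -p pics; python3 - <<'E'
from station import r
import cv2,numpy as np
s=r.sense();print({k:np.round(v,3).tolist() for k,v in s.items()})
for n in ["side","top"]:
    c=r.capture(n);cv2.imwrite(f"pics/{n}0.png",c["img"][:,:,::-1]);np.savez(f"{n}0.npz",**c)
    R=cv2.Rodrigues(np.array(c["rvec"],float))[0];print(n,np.round(-R.T@np.array(c["tvec"]).ravel(),3),np.round(R,2).tolist(),np.round(c["camera_matrix"],0).tolist())
c=r.capture("wrist");print(np.round(c["hand_eye"],3).tolist(), np.round(c["camera_matrix"],0).tolist())
a=cv2.imread("pics/side0.png");b=cv2.imread("pics/top0.png")
E
```

```text
pics
{'time_s': 0.0, 'joints': [-55.141, 22.092, 0.382, -0.029, -68.412, -14.815], 'joint_velocities': [0.145, 0.093, -0.107, -0.003, 0.038, 0.036], 'effort': [0.001, -39.066, 18.741, 4.22, 0.011, -0.0], 'tcp_pos': [0.214, -0.587, 0.246], 'ee_rot': [[-0.939, -0.343, -0.001], [-0.343, 0.939, 0.002], [0.0, 0.002, -1.0]], 'wrist_force': [-0.293, -0.377, -0.371], 'moment': [-0.003, 0.05, 0.05], 'gripper_force': 0.0, 'gripper_width': 0.999}
side [0.104 0.762 0.637] [[-0.88, -0.47, 0.02], [-0.24, 0.42, -0.87], [0.4, -0.77, -0.49]] [[382.0, 0.0, 257.0], [0.0, 382.0, 190.0], [0.0, 0.0, 1.0]]
top [ 0.415 -0.038  1.63 ] [[0.01, -1.0, 0.0], [-1.0, -0.01, -0.05], [0.05, -0.0, -1.0]] [[457.0, 0.0, 257.0], [0.0, 457.0, 187.0], [0.0, 0.0, 1.0]]
[[0.001, -0.954, -0.299, 0.081], [1.0, 0.001, -0.0, -0.001], [0.001, -0.299, 0.954, -0.138], [0.0, 0.0, 0.0, 1.0]] [[289.0, 0.0, 261.0], [0.0, 289.0, 190.0], [0.0, 0.0, 1.0]]
```

View pics/top0.png

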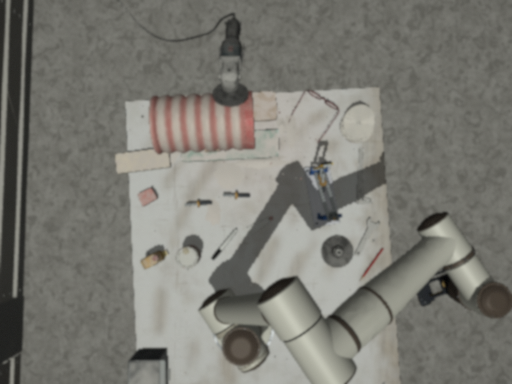

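View pics/side0.png

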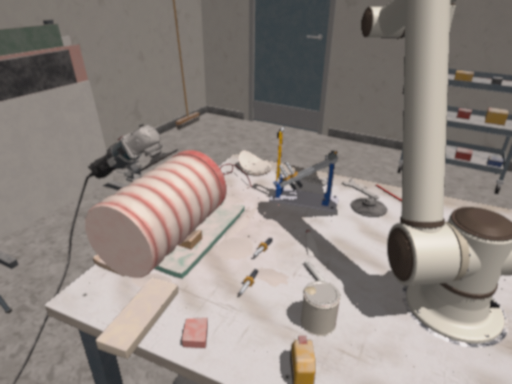

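The top view shows the loose anchors at about (200,203) and (236,194), with the feeder from (318,145) to (332,218). In the side view the anchors are at (262,247) and (247,283), and the feeder is near (305,180).

```bash
cat > h.py <<'E'
import numpy as np,cv2
from scipy.spatial.transform import Rotation as Ro
def ray(c,uv,pose=None):
    p=np.linalg.inv(np.array(c["camera_matrix"]))@[uv[0],uv[1],1.]
    if "hand_eye" in c:
        H=np.array(c["hand_eye"]);P,R=pose
        return P+R@H[:3,3], R@H[:3,:3]@p
    R=cv2.Rodrigues(np.array(c["rvec"],float))[0]
    return -R.T@np.array(c["tvec"]).ravel(), R.T@p
def onplane(o,d,z): return o+d*(z-o[2])/d[2]
def cross(rays):
    A=np.zeros((3,3));b=np.zeros(3)
    for o,d in rays:
        d=d/np.linalg.norm(d);M=np.eye(3)-np.outer(d,d);A+=M;b+=M@o
    x=np.linalg.solve(A,b)
    return x,[round(float(np.linalg.norm(np.cross(x-o,d/np.linalg.norm(d)))),4) for o,d in rays]
E
python3 - <<'E'
from h import *
t=np.load("top0.npz");s=np.load("side0.npz")
for a,b in [((200,203),(247,283)),((236,194),(262,247))]: print(cross([ray(t,a),ray(s,b)]), onplane(*ray(t,a),.012))
for p in [(322,148),(320,190),(330,218)]: print(onplane(*ray(t,p),.1))
a=cv2.resize(t["img"][130:225,180:350,::-1],None,fx=4.7,fy=4.7,interpolation=2)[:,:800]
b=cv2.resize(s["img"][120:220,250:350,::-1],None,fx=6,fy=6,interpolation=2)
cv2.imwrite("pics/t1.png",a);cv2.imwrite("pics/s1.png",b)
E
```

```text
(array([ 0.43591549,  0.16000225, -0.00170467]), [0.0037, 0.0037]) [0.43240701 0.15669351 0.012     ]
(array([0.466654  , 0.03032077, 0.00678799]), [0.0006, 0.0006]) [0.46596643 0.02986326 0.012     ]
[ 0.62208465 -0.26102871  0.1       ]
[ 0.48041452 -0.25525139  0.1       ]
[ 0.38715254 -0.28934776  0.1       ]
```

View pics/t1.png

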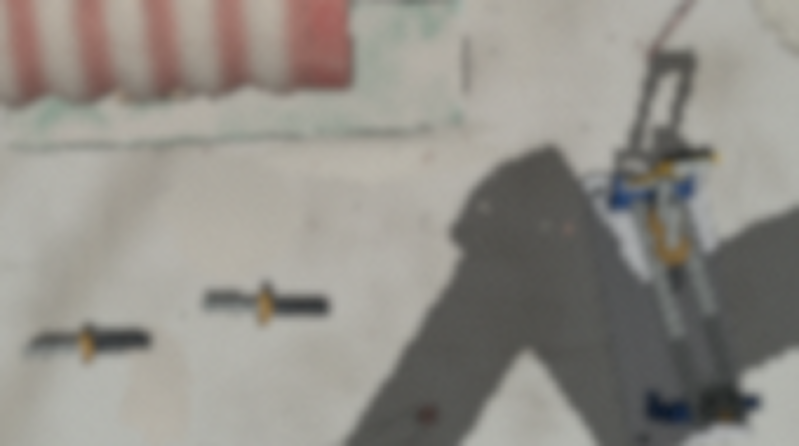

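View pics/s1.png

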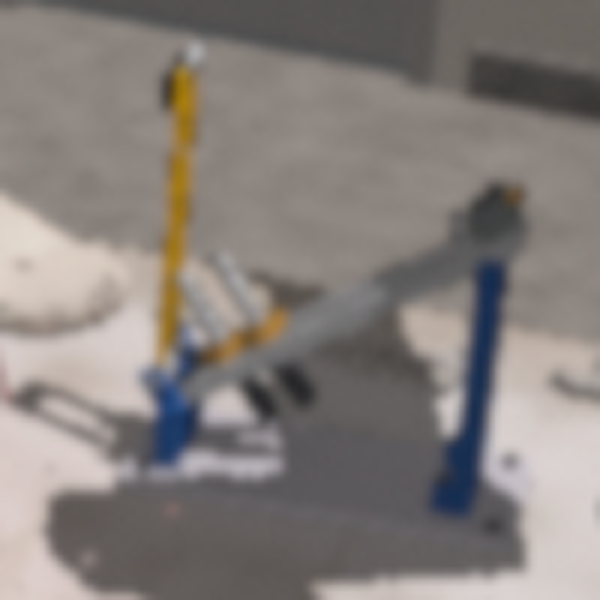

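```bash
cat >> h.py <<'E'
def delta(r,P,R):
    s=r.sense();R0=np.array(s["ee_rot"]);P0=np.array(s["tcp_pos"])
    rv=Ro.from_matrix(R0.T@R).as_rotvec()
    print("xyz",np.round(R0.T@(np.array(P)-P0)*1000,1).tolist(),"ang",np.round(rv,3).tolist(),"deg",round(float(np.degrees(np.linalg.norm(rv))),1),"t",s["time_s"])
def frame(z,x):
    z=np.array(z,float)/np.linalg.norm(z);x=np.array(x,float);x=x-z*(x@z);x/=np.linalg.norm(x)
    return np.c_[x,np.cross(z,x),z]
def snap(r,name):
    s=r.sense();c=r.capture("wrist");cv2.imwrite(f"pics/{name}.png",c["img"][:,:,::-1])
    np.savez(name+".npz",P=s["tcp_pos"],R=s["ee_rot"],**c);return load(name)
def load(n):
    c=dict(np.load(n+".npz"));return c,(c["P"],c["R"])
E
python3 - <<'E'
from h import *
from station import r
a=np.radians(188)
delta(r,[.39,-.29,.40],frame([0,0,-1],[np.cos(a),np.sin(a),0]))
E
```

```text
xyz [-266.9, 218.8, -153.0] ang [0.002, -0.0, 0.21] deg 12.0 t 0.15
```

Emit:
move_arm(
  series=[
    {"grip":1,"xyz":[0,0,-100],"angular":[0,0,0]},
    {"grip":1,"xyz":[0,0,-153],"angular":[0,0,0]},
    {"grip":1,"xyz":[-267,219,-153],"angular":[0,0,0.21]},
    {"grip":1,"xyz":[-267,219,-153],"angular":[0,0,0.21]},
    {"grip":1,"xyz":[-267,219,-153],"angular":[0,0,0.21]},
    {"grip":1,"xyz":[-267,219,-153],"angular":[0,0,0.21]},
    {"grip":1,"xyz":[-267,219,-153],"angular":[0,0,0.21]},
    {"grip":1,"xyz":[-267,219,-153],"angular":[0,0,0.21]},
    {"grip":1,"xyz":[-267,219,-153],"angular":[0,0,0.21]},
    {"grip":1,"xyz":[-267,219,-153],"angular":[0,0,0.21]},
  ],
)

```text
time_s: 1.15
tcp_pos: [0.3923, -0.2861, 0.4016]
ee_rot: [[-0.989, -0.147, 0.003], [-0.147, 0.989, -0.0], [-0.003, -0.001, -1.0]]
wrist_force: [0.3, -0.8, 0.7]
gripper_width: 0.994
gripper_force: 0.0
```

Emit:
move_arm(
  series=[
    {"grip":1,"xyz":[0,0,0],"angular":[0,0,0]},
    {"grip":1,"xyz":[0,0,0],"angular":[0,0,0]},
  ],
)

```text
time_s: 1.35
tcp_pos: [0.3896, -0.2902, 0.4001]
ee_rot: [[-0.99, -0.139, -0.001], [-0.139, 0.99, 0.0], [0.001, 0.0, -1.0]]
wrist_force: [0.4, -0.7, 0.3]
gripper_width: 1.003
gripper_force: 0.0
```

```bash
python3 - <<'E'
from h import *
from station import r
snap(r,"w1")
a=np.radians(188)
delta(r,[.39,-.29,.40],frame([0,0,-1],[np.cos(a),np.sin(a),0]))
t=r.capture("top");print(r.sense()["tcp_pos"])
E
```

```text
xyz [-0.7, 0.5, 0.0] ang [0.0, -0.001, -0.001] deg 0.1 t 1.4
[ 0.38927756 -0.29085545  0.40005168]
```

View pics/w1.png

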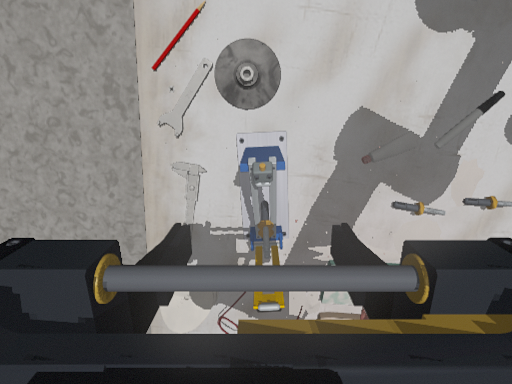

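The wrist view shows the feeder from base edge (237–288,132) to keeper end (268,305), with the housing at (262,172). The anchor collars are at about (421,208) and (491,202), studs pointing right (+y).

```bash
cat >> h.py <<'E'
def anchors(c,pose,roi=None,zc=.012,zs=.0095,smin=12):
    """brass collar and dark sleeve centroids -> (collar xy, axis yaw deg)"""
    im=c["img"].astype(int);hsv=cv2.cvtColor(c["img"],cv2.COLOR_RGB2HSV)
    br=((hsv[...,0]>12)&(hsv[...,0]<30)&(hsv[...,1]>130)&(hsv[...,2]>90)).astype(np.uint8)
    x0,y0,x1,y1=roi; m=np.zeros_like(br);m[y0:y1,x0:x1]=1;br*=m
    dk=((hsv[...,2]<75).astype(np.uint8))*m
    n,l,st,ce=cv2.connectedComponentsWithStats(br);out=[]
    nd,ld,sd,cd=cv2.connectedComponentsWithStats(dk)
    for i in range(1,n):
        if st[i,4]<smin: continue
        j=[k for k in range(1,nd) if sd[k,4]>smin*2 and np.linalg.norm(cd[k]-ce[i])<8*np.sqrt(st[i,4])]
        pc=onplane(*ray(c,ce[i],pose),zc)
        for k in j:
            ps=onplane(*ray(c,cd[k],pose),zs);d=(pc-ps)[:2]
            out.append((ce[i].round(1).tolist(),int(st[i,4]),cd[k].round(1).tolist(),int(sd[k,4]),pc.round(4).tolist(),round(float(np.degrees(np.arctan2(d[1],d[0]))),1),round(float(np.linalg.norm(d)),4)))
    return out
E
python3 - <<'E'
from h import *
from station import r
c,p=load("w1")
for o in anchors(c,p,(380,185,512,225)): print(o)
cr=c["img"][120:245,225:305,::-1]
cv2.imwrite("pics/w1c.png",cv2.resize(cr,None,fx=4.8,fy=4.8,interpolation=cv2.INTER_CUBIC))
a=np.array([0,1,0]);z=np.array([0,-np.sin(np.radians(23)),-np.cos(np.radians(23))])
R=frame(z,-a)
delta(r,np.array([.466,.07,.02])-z*.17,R)
E
```

```text
xyz [-134.8, 412.6, 223.6] ang [0.288, 0.329, -1.412] deg 84.7 t 1.45
```

View pics/w1c.png

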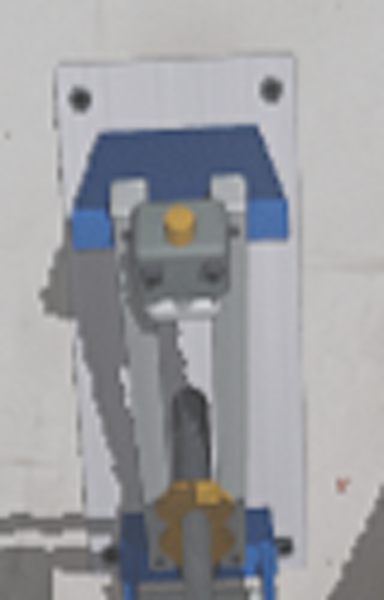

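The crop shows the base's near corners at (236.9,134.2) and (286.7,131.9). Its right edge runs down to (288.1,236.7) and the rail upper ends are at (251.7,157.5) and (272.5,157.1).

```bash
python3 - <<'E'
from h import *
from station import r
c,p=load("w1")
f=lambda u,z:onplane(*ray(c,(225+u[0]/4.8,120+u[1]/4.8),p),z)
for z in (0.004,.008,.012):
    A,B,C,D=[f(u,z) for u in [(57,68),(296,57),(303,560),(88,510)]]
    w=B-A;e=C-B;g=D-A
    print(z,np.linalg.norm(w).round(4),A.round(4),B.round(4),"yaw",[np.degrees(np.arctan2(*v)).round(2) for v in ((-w[0],w[1]),(e[1],e[0]),(g[1],g[0]))])
H=.062+.186*np.sin(np.radians(35))
L,Rr=f((128,180),H),f((228,178),H);print("rail ends",L,Rr,np.linalg.norm(L-Rr), "mid",(L+Rr)/2)
hsv=cv2.cvtColor(c["img"],cv2.COLOR_RGB2HSV)
for q in [(421,208),(491,202)]:
    print(hsv[q[1]-3:q[1]+4,q[0]-4:q[0]+5].tolist()[3]); print(onplane(*ray(c,q,p),.012))
E
```

```text
0.004 0.0909 [ 0.3751 -0.3364  0.004 ] [ 0.3583 -0.2471  0.004 ] yaw [np.float64(10.62), np.float64(10.36), np.float64(10.68)]
0.008 0.0902 [ 0.3746 -0.3362  0.008 ] [ 0.3579 -0.2475  0.008 ] yaw [np.float64(10.62), np.float64(10.36), np.float64(10.68)]
0.012 0.0896 [ 0.3741 -0.3359  0.012 ] [ 0.3576 -0.2479  0.012 ] yaw [np.float64(10.62), np.float64(10.36), np.float64(10.68)]
rail ends [ 0.38192696 -0.30332516  0.16868522] [ 0.37762538 -0.27671404  0.16868522] 0.02695654888417409 mid [ 0.37977617 -0.2900196   0.16868522]
[[111, 17, 108], [150, 3, 83], [17, 82, 90], [20, 139, 149], [20, 150, 184], [20, 152, 180], [20, 156, 176], [19, 69, 182], [120, 2, 166]]
[0.46506734 0.03506865 0.012     ]
[[109, 19, 105], [110, 22, 106], [110, 22, 105], [113, 26, 88], [17, 73, 80], [17, 117, 87], [19, 151, 152], [21, 161, 182], [21, 163, 180]]
[0.4342098  0.16524279 0.012     ]
```

Emit:
move_arm(
  series=[
    {"grip":1,"xyz":[-135,413,100],"angular":[0.288,0.329,-1.412]},
    {"grip":1,"xyz":[-135,413,100],"angular":[0.288,0.329,-1.412]},
    {"grip":1,"xyz":[-135,413,100],"angular":[0.288,0.329,-1.412]},
    {"grip":1,"xyz":[-135,413,100],"angular":[0.288,0.329,-1.412]},
    {"grip":1,"xyz":[-135,413,224],"angular":[0.288,0.329,-1.412]},
    {"grip":1,"xyz":[-135,413,224],"angular":[0.288,0.329,-1.412]},
    {"grip":1,"xyz":[-135,413,224],"angular":[0.288,0.329,-1.412]},
    {"grip":1,"xyz":[-135,413,224],"angular":[0.288,0.329,-1.412]},
    {"grip":1,"xyz":[-135,413,224],"angular":[0.288,0.329,-1.412]},
    {"grip":1,"xyz":[-135,413,224],"angular":[0.288,0.329,-1.412]},
  ],
)

```text
time_s: 2.45
tcp_pos: [0.4666, 0.1384, 0.1752]
ee_rot: [[0.005, -1.0, 0.002], [-0.92, -0.006, -0.392], [0.392, 0.0, -0.92]]
wrist_force: [1.2, 0.3, 1.0]
gripper_width: 1.003
gripper_force: 0.0
```

Emit:
move_arm(
  series=[
    {"grip":1,"xyz":[0,0,0],"angular":[0,0,0]},
    {"grip":1,"xyz":[0,0,0],"angular":[0,0,0]},
    {"grip":1,"xyz":[0,0,0],"angular":[0,0,0]},
  ],
)

```text
time_s: 2.75
tcp_pos: [0.4665, 0.1368, 0.177]
ee_rot: [[-0.001, -1.0, 0.001], [-0.921, 0.001, -0.39], [0.39, -0.002, -0.921]]
wrist_force: [-0.4, 0.0, -0.1]
gripper_width: 1.001
gripper_force: 0.0
```

```bash
python3 - <<'E'
from h import *
from station import r
c,p=snap(r,"w2");print(p[0].round(4),p[1].round(3).tolist())
E
```

```text
[0.4665 0.1368 0.177 ] [[-0.001, -1.0, 0.001], [-0.921, 0.001, -0.39], [0.39, -0.002, -0.921]]
```

View pics/w2.png

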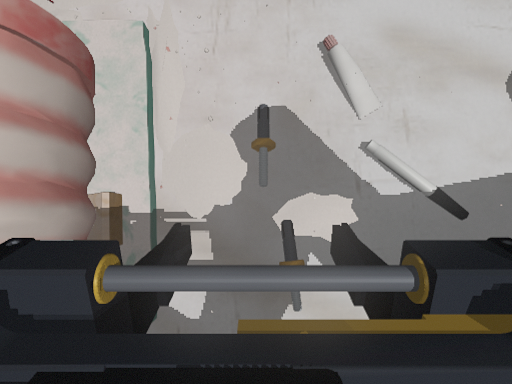

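The first loose anchor has its sleeve end at (263,106), collar at (263,144) and stud tip at (263,185). The second has them at (287,222), (291,264) and (297,308); the tube and marker lie to the right.

```bash
python3 - <<'E'
from h import *
from station import r
c1,p1=load("w1");c,p=load("w2")
def cen(c,u,w=14):
    hsv=cv2.cvtColor(c["img"],cv2.COLOR_RGB2HSV);m=((abs(hsv[...,0].astype(int)-19)<7)&(hsv[...,1]>100)&(hsv[...,2]>60)).astype(np.uint8)
    k=np.zeros_like(m);k[u[1]-w:u[1]+w,u[0]-w:u[0]+w]=1
    ys,xs=np.nonzero(m*k);return np.array([xs.mean(),ys.mean()])
a1,a2=cen(c1,(421,208)),cen(c,(263,144));b1=cen(c1,(491,202))
print(a1,a2,b1,cross([ray(c1,a1,p1),ray(c,a2,p)]))
for col,tip,sl in [((263,144),(263,185),(263,106)),((291,264),(297,308),(287,222))]:
    q=[onplane(*ray(c,u,p),z) for u,z in ((col,.012),(tip,.018),(sl,.009))]
    d=q[1]-q[2];print(np.round(q,4).tolist(),"yaw",np.degrees(np.arctan2(d[1],d[0])).round(1),np.linalg.norm(d))
E
```

```text
[420.8490566  208.09433962] [263.125 143.295] [492.78378378 202.45945946] (array([0.46473299, 0.03065123, 0.01802418]), [0.0013, 0.0013])
[[0.466, 0.0295, 0.012], [0.4661, 0.0774, 0.018], [0.466, -0.0168, 0.009]] yaw 89.9 0.0946377588903783
[[0.4353, 0.1642, 0.012], [0.43, 0.2091, 0.018], [0.4391, 0.1183, 0.009]] yaw 95.7 0.09170388278145142
```

```bash
cat >> h.py <<'E'
def graspR(yaw):
    y=np.radians(yaw);h=np.array([np.cos(y),np.sin(y),0]);t=np.radians(23)
    z=-h*np.sin(t)-np.array([0,0,np.cos(t)]);return frame(z,-h)
E
python3 - <<'E'
from h import *
from station import r
R=graspR(89.9)
delta(r,np.array([.466,.0665,.017])-R[:,2]*.013,R)
E
```

```text
xyz [2.2, 0.8, 162.1] ang [-0.002, 0.001, -0.0] deg 0.2 t 2.8
```

Emit:
move_arm(
  series=[
    {"grip":0.4,"xyz":[2,1,50],"angular":[0,0,0]},
    {"grip":0.4,"xyz":[2,1,100],"angular":[0,0,0]},
    {"grip":0.4,"xyz":[2,1,140],"angular":[0,0,0]},
    {"grip":0.4,"xyz":[2,1,155],"angular":[0,0,0]},
    {"grip":0.4,"xyz":[2,1,162],"angular":[0,0,0]},
    {"grip":0.4,"xyz":[2,1,162],"angular":[0,0,0]},
  ],
)

```text
time_s: 3.4
tcp_pos: [0.4658, 0.0718, 0.0287]
ee_rot: [[-0.001, -1.0, 0.002], [-0.921, 0.0, -0.39], [0.39, -0.002, -0.921]]
wrist_force: [-0.7, 0.7, 0.7]
gripper_width: 0.537
gripper_force: 0.0
```

Emit:
move_arm(
  series=[
    {"grip":0.1,"xyz":[0,0,0],"angular":[0,0,0]},
    {"grip":0.0,"xyz":[0,0,0],"angular":[0,0,0]},
    {"grip":0.0,"xyz":[0,0,0],"angular":[0,0,0]},
    {"grip":0.0,"xyz":[0,0,0],"angular":[0,0,0]},
    {"grip":0.0,"xyz":[0,0,0],"angular":[0,0,0]},
  ],
)

```text
time_s: 3.9
tcp_pos: [0.4655, 0.0731, 0.0285]
ee_rot: [[0.001, -1.0, 0.002], [-0.921, -0.002, -0.39], [0.39, -0.002, -0.921]]
wrist_force: [1.4, -0.4, 0.8]
gripper_width: 0.107
gripper_force: 30.0
```

```bash
cat >> h.py <<'E'
def lane(o,yaw):
    y=np.radians(yaw);c,s=np.cos(np.radians(35)),np.sin(np.radians(35))
    F=np.array([[np.cos(y),-np.sin(y),0],[np.sin(y),np.cos(y),0],[0,0,1]])
    L=F@np.array([[c,0,s],[0,1,0],[-s,0,c]])
    return np.array([o[0],o[1],0])+F@[.085,0,.062],L
def place(g,ln,x,up,dy=0):
    """tool pose that puts held anchor (g: o_t,a_t) at lane x, lifted up"""
    O,L=ln;ot,at=g
    b=np.arctan2(-at[2],-at[0])       # a_t = (-cos b,0,-sin b)
    X=-np.cos(b)*L[:,2]-np.sin(b)*L[:,0]; Z=np.cos(b)*L[:,0]-np.sin(b)*L[:,2]
    R=np.c_[X,np.cross(Z,X),Z]
    return O+L@[x,dy,up]-R@np.array(ot),R
E
python3 - <<'E'
from h import *
from station import r
s=r.sense();P=np.array(s["tcp_pos"]);R=np.array(s["ee_rot"])
a=np.array([0,np.cos(np.radians(7)),np.sin(np.radians(7))]);O=np.array([.466,.027,.012])
ot=R.T@(O-P);at=R.T@a;print(ot,at)
ot[1]=0;at[1]=0;np.savez("g.npz",ot=ot,at=at)
ln=lane((.4545,-.2755),10.55);print(ln)
Pt,Rt=place((ot,at),ln,-.110,.11);print(Pt,Rt)
delta(r,Pt,Rt)
print(np.round(R.T@[0,0,.25]*1000))
E
```

```text
[ 0.03604996 -0.00034731  0.03316282] [-0.8663576  -0.00246311 -0.4994181 ]
(array([ 0.53806312, -0.25993705,  0.062     ]), array([[ 0.80530469, -0.18309351,  0.56388042],
       [ 0.14998142,  0.9830955 ,  0.10501812],
       [-0.57357644,  0.        ,  0.81915204]]))
[ 0.52981836 -0.26147257  0.26050372] [[-8.90708523e-01 -1.83093508e-01  4.16071022e-01]
 [-1.65887187e-01  9.83095503e-01  7.74898295e-02]
 [-4.23225435e-01  1.38777878e-17 -9.06024410e-01]]
xyz [398.7, -63.9, -83.0] ang [0.024, -0.695, 1.424] deg 90.8 t 3.9
[  98.   -0. -230.]
```

```bash
python3 - <<'E'
from h import *
from station import r
g=np.load("g.npz");ln=lane((.4545,-.2755),10.55)
Pt,Rt=place((g["ot"],g["at"]),ln,-.110,.06);delta(r,Pt+[0,0,.07],Rt);print(Pt+[0,0,.07])
E
```

```text
xyz [414.8, -35.8, -107.7] ang [0.024, -0.695, 1.424] deg 90.8 t 3.9
[ 0.50162434 -0.26672348  0.28954612]
```

Emit:
move_arm(
  series=[
    {"grip":0,"xyz":[20,0,-46],"angular":[0,0,0]},
    {"grip":0,"xyz":[39,0,-92],"angular":[0,0,0]},
    {"grip":0,"xyz":[59,0,-138],"angular":[0,0,0]},
    {"grip":0,"xyz":[78,0,-184],"angular":[0,0,0]},
    {"grip":0,"xyz":[98,0,-230],"angular":[0,0,0]},
    {"grip":0,"xyz":[140,-4,-215],"angular":[0.004,-0.116,0.237]},
    {"grip":0,"xyz":[180,-8,-200],"angular":[0.006,-0.17,0.35]},
    {"grip":0,"xyz":[220,-12,-185],"angular":[0.008,-0.23,0.475]},
    {"grip":0,"xyz":[250,-18,-170],"angular":[0.01,-0.29,0.59]},
    {"grip":0,"xyz":[280,-24,-158],"angular":[0.012,-0.35,0.712]},
  ],
)

```text
time_s: 4.9
tcp_pos: [0.4888, -0.1246, 0.2827]
ee_rot: [[-0.613, -0.781, 0.119], [-0.79, 0.605, -0.094], [0.002, -0.152, -0.988]]
wrist_force: [1.4, 0.7, -0.6]
gripper_width: 0.105
gripper_force: 30.0
```

```bash
python3 - <<'E'
from h import *
from station import r
g=np.load("g.npz");ln=lane((.4545,-.2755),10.55)
Pt,Rt=place((g["ot"],g["at"]),ln,-.110,.06);delta(r,Pt+[0,0,.07],Rt);print(r.sense()["tcp_pos"],r.sense()["gripper_width"])
E
```

```text
xyz [104.5, -97.1, 8.2] ang [0.015, -0.363, 0.745] deg 47.5 t 4.9
[ 0.488759   -0.12458463  0.28272095] 0.10462030382772687
```

Emit:
move_arm(
  series=[
    {"grip":0,"xyz":[104,-97,8],"angular":[0.015,-0.363,0.745]},
    {"grip":0,"xyz":[104,-97,8],"angular":[0.015,-0.363,0.745]},
    {"grip":0,"xyz":[104,-97,8],"angular":[0.015,-0.363,0.745]},
    {"grip":0,"xyz":[104,-97,8],"angular":[0.015,-0.363,0.745]},
    {"grip":0,"xyz":[104,-97,8],"angular":[0.015,-0.363,0.745]},
    {"grip":0,"xyz":[104,-97,8],"angular":[0.015,-0.363,0.745]},
    {"grip":0,"xyz":[104,-97,8],"angular":[0.015,-0.363,0.745]},
    {"grip":0,"xyz":[104,-97,8],"angular":[0.015,-0.363,0.745]},
    {"grip":0,"xyz":[104,-97,8],"angular":[0.015,-0.363,0.745]},
  ],
)

```text
time_s: 5.8
tcp_pos: [0.5035, -0.2644, 0.2903]
ee_rot: [[-0.891, -0.19, 0.413], [-0.173, 0.982, 0.077], [-0.42, -0.003, -0.907]]
wrist_force: [0.0, 0.5, -1.1]
gripper_width: 0.106
gripper_force: 30.0
```

```bash
python3 - <<'E'
from h import *
from station import r
c,p=snap(r,"w3");print(p[0].round(4),p[1].round(3).tolist())
cv2.imwrite("pics/w3c.png",cv2.resize(c["img"][100:300,160:360,::-1],None,fx=3,fy=3,interpolation=cv2.INTER_CUBIC))
E
```

```text
[ 0.5035 -0.2644  0.2903] [[-0.891, -0.19, 0.413], [-0.173, 0.982, 0.077], [-0.42, -0.003, -0.907]]
```

View pics/w3c.png

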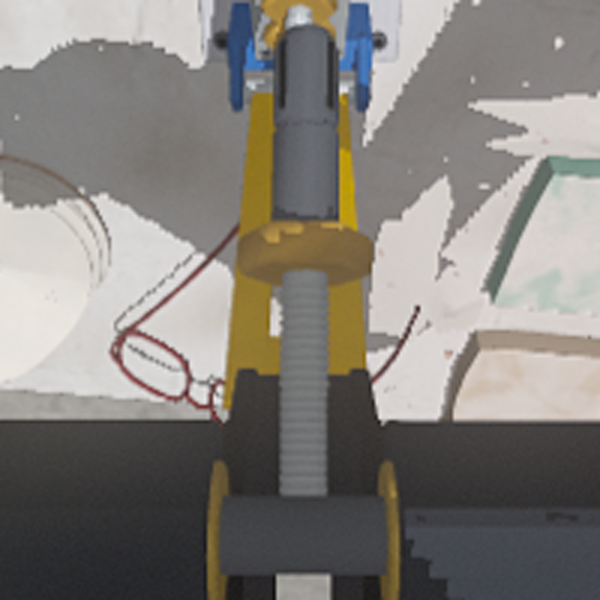

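The crop shows the anchor held square: collar at (262,181), sleeve end near (262,109), stud running down between the fingers. The raised keeper stands behind it and the low bracket is at the top. Next I measure the rails numerically from the same image.

```bash
python3 - <<'E'
from h import *
c,p=load("w3");ln=lane((.4545,-.2755),10.55)
im=c["img"].astype(int);H=np.array(c["hand_eye"]);K=np.array(c["camera_matrix"])
def proj(X,c=c,p=p):
    t=p[1].T@(X-p[0]);q=H[:3,:3].T@(t-H[:3,3]);q=K@q;return (q[:2]/q[2]).round(1)
for x in (-.186,-.15,-.12,-.09,-.06,-.03): print(x,[proj(ln[0]+ln[1]@[x,y,0]).tolist() for y in (-.0185,-.0085,.0085,.0185)])
print("stud tops",[proj(ln[0]+ln[1]@[x,0,.052]).tolist() for x in (-.012,-.036)])
g=cv2.cvtColor(c["img"],cv2.COLOR_RGB2GRAY)
for v in range(0,100,9): print(v," ".join(map(str,g[v,222:306:1])))
E
```

```text
-0.186 [[227.8, -41.8], [245.2, -41.6], [274.8, -41.3], [292.2, -41.1]]
-0.15 [[233.3, 10.2], [247.7, 10.3], [272.2, 10.5], [286.5, 10.7]]
-0.12 [[236.7, 41.4], [249.2, 41.5], [270.5, 41.7], [283.1, 41.8]]
-0.09 [[239.2, 65.5], [250.4, 65.6], [269.3, 65.8], [280.4, 65.9]]
-0.06 [[241.3, 84.8], [251.3, 84.8], [268.3, 85.0], [278.3, 85.1]]
-0.03 [[243.0, 100.5], [252.0, 100.5], [267.5, 100.7], [276.6, 100.8]]
stud tops [[259.4, 151.0], [259.4, 142.9]]
0 117 121 120 121 120 119 119 119 122 111 143 108 97 96 97 81 89 98 103 111 76 67 63 105 111 109 110 109 108 108 108 109 109 109 108 108 108 109 110 110 108 110 111 112 111 111 111 110 110 110 110 112 111 110 107 106 107 92 149 159 158 157 157 152 174 210 216 217 219 218 218 216 215 213 215 215 214 212 213 198 197 212 215 215
9 122 120 119 120 120 120 119 119 120 122 109 139 158 112 95 93 95 97 96 98 100 111 116 118 118 122 120 212 219 219 220 201 138 132 143 151 156 159 162 160 156 134 125 123 123 122 124 125 125 122 119 114 154 147 150 152 153 156 156 158 158 158 151 165 211 215 216 219 219 218 216 215 213 213 215 215 213 214 199 186 20
[... 2652 characters left out ...]
7 216 216 215 216 216 216 216 215
90 214 213 216 184 195 206 206 203 205 204 202 204 208 141 113 117 120 121 120 115 143 155 153 153 154 156 158 159 160 121 120 84 78 89 97 102 102 95 91 91 98 98 90 75 170 164 144 153 154 153 154 157 158 159 156 174 203 203 202 202 202 204 207 204 204 205 205 203 204 207 207 203 185 211 215 216 215 214 215 215 214 214 213 214
99 211 211 213 215 173 201 207 206 206 141 110 114 116 119 120 122 122 121 124 121 117 134 140 154 143 110 114 139 154 159 150 134 133 134 136 135 134 136 132 133 130 111 104 129 144 149 135 125 125 126 140 157 159 157 169 206 206 204 205 204 204 204 203 202 203 205 203 203 205 206 204 194 213 216 216 216 216 215 214 214 214 214 215 214
```

```bash
python3 - <<'E'
from h import *
ln=lane((.4545,-.2755),10.55)
rs=[]
for n,roi in (("w3",(235,60,285,125)),("w1",(252,205,285,240))):
    c,p=load(n);H=np.array(c["hand_eye"]);K=np.array(c["camera_matrix"])
    def proj(X):
        t=p[1].T@(X-p[0]);q=H[:3,:3].T@(t-H[:3,3]);q=K@q;return (q[:2]/q[2]).round(1)
    h=cv2.cvtColor(c["img"],cv2.COLOR_RGB2HSV);m=(abs(h[...,0].astype(int)-19)<7)&(h[...,1]>100)&(h[...,2]>60)
    x0,y0,x1,y1=roi;ys,xs=np.nonzero(m[y0:y1,x0:x1]);ys+=y0;xs+=x0
    print(n,"brass rows",[(int(v),int(xs[ys==v].min()),int(xs[ys==v].max())) for v in np.unique(ys)][:14])
    print("pred upslope flat edge z8/z0",[proj(ln[0]+ln[1]@[-.036-k,y,z]).tolist() for k in (.012,.0139) for y in (-.007,.007) for z in (.008,0)])
    b=(abs(h[...,0].astype(int)-110)<12)&(h[...,1]>120)&(h[...,2]>50)
    print("pred high end rail",[proj(ln[0]+ln[1]@[-.186,y,0]).tolist() for y in (-.0185,.0185)])
E
```

```text
w3 brass rows [(91, 260, 265), (92, 253, 265), (93, 252, 267), (94, 251, 268), (95, 250, 269), (96, 249, 270), (97, 248, 271), (98, 248, 271), (99, 248, 271), (100, 247, 271), (101, 247, 271), (102, 247, 271), (103, 248, 271), (104, 249, 270)]
pred upslope flat edge z8/z0 [[253.0, 98.5], [253.1, 91.5], [266.5, 98.6], [266.5, 91.6], [252.9, 97.5], [253.0, 90.5], [266.5, 97.6], [266.6, 90.6]]
pred high end rail [[227.8, -41.8], [292.2, -41.1]]
w1 brass rows [(220, 266, 268), (221, 261, 270), (222, 266, 270), (223, 260, 272), (224, 260, 272), (225, 260, 264), (226, 269, 272), (227, 259, 271), (228, 261, 261), (229, 261, 270), (230, 261, 261), (231, 261, 270), (232, 260, 271), (233, 259, 272)]
pred upslope flat edge z8/z0 [[261.3, 224.2], [261.2, 220.1], [269.7, 223.9], [269.5, 219.7], [261.2, 223.6], [261.1, 219.5], [269.7, 223.3], [269.5, 219.1]]
pred high end rail [[248.6, 164.5], [277.0, 163.3]]
```

```bash
python3 - <<'E'
from h import *
from station import r
g=np.load("g.npz");G=(g["ot"],g["at"]);ln=lane((.4545,-.2758),10.55)
c,p=load("w3");H=np.array(c["hand_eye"]);K=np.array(c["camera_matrix"])
def pt(t): q=K@(H[:3,:3].T@(t-H[:3,3]));return (q[:2]/q[2]).round(1)
print("hand pred: collar z0,z8, sleeve end, tip",[pt(G[0]+G[1]*k).tolist() for k in (0,.008,-.045,.052)])
for x,u,w in [(-.11,.06,.07),(-.11,.06,0),(-.11,.005,0),(-.11,-.004,0)]:
    Pt,Rt=place(G,ln,x,u);delta(r,Pt+[0,0,w],Rt)
E
```

```text
hand pred: collar z0,z8, sleeve end, tip [[261.1, 176.1], [261.1, 188.9], [261.1, 108.5], [261.0, 264.3]]
xyz [2.5, -2.2, -0.4] ang [0.0, -0.003, 0.007] deg 0.4 t 5.85
xyz [31.9, -2.0, 63.1] ang [0.0, -0.003, 0.007] deg 0.4 t 5.85
xyz [79.5, -1.7, 90.8] ang [0.0, -0.003, 0.007] deg 0.4 t 5.85
xyz [87.3, -1.6, 95.3] ang [0.0, -0.003, 0.007] deg 0.4 t 5.85
```

Emit:
move_arm(
  series=[
    {"grip":0,"xyz":[17,-2.2,31],"angular":[0,-0.003,0.007]},
    {"grip":0,"xyz":[32,-2.2,63],"angular":[0,-0.003,0.007]},
    {"grip":0,"xyz":[40,-2.2,68],"angular":[0,-0.003,0.007]},
    {"grip":0,"xyz":[48,-2.2,72.5],"angular":[0,-0.003,0.007]},
    {"grip":0,"xyz":[56,-2.2,77],"angular":[0,-0.003,0.007]},
    {"grip":0,"xyz":[62,-2.2,80.5],"angular":[0,-0.003,0.007]},
    {"grip":0,"xyz":[68,-2.2,84],"angular":[0,-0.003,0.007]},
    {"grip":0,"xyz":[68,-2.2,84],"angular":[0,-0.003,0.007]},
  ],
)

```text
time_s: 6.65
tcp_pos: [0.4773, -0.2722, 0.1854]
ee_rot: [[-0.891, -0.181, 0.417], [-0.164, 0.983, 0.077], [-0.424, 0.001, -0.906]]
wrist_force: [-0.7, 0.6, -0.9]
gripper_width: 0.103
gripper_force: 30.0
```

```bash
python3 - <<'E'
from h import *
from station import r
g=np.load("g.npz");G=(g["ot"],g["at"]);ln=lane((.4545,-.2758),10.55)
Pt,Rt=place(G,ln,-.11,0);delta(r,Pt,Rt)
c,p=snap(r,"w4")
gr=cv2.cvtColor(c["img"],cv2.COLOR_RGB2GRAY)
H=np.array(c["hand_eye"]);K=np.array(c["camera_matrix"])
def proj(X):
    t=p[1].T@(X-p[0]);q=K@(H[:3,:3].T@(t-H[:3,3]));return (q[:2]/q[2]).round(1).tolist()
for x in (-.16,-.14,-.12): print(x,[proj(ln[0]+ln[1]@[x,y,0]) for y in (-.0185,-.0085,.0085,.0185)])
for v in (70,90,110,125,140,155): print(v," ".join(map(str,gr[v,218:310])))
E
```

```text
xyz [15.0, 0.6, 9.5] ang [-0.0, 0.0, -0.002] deg 0.1 t 6.65
-0.16 [[221.7, 110.0], [243.7, 110.0], [281.0, 109.9], [303.0, 109.9]]
-0.14 [[226.8, 128.7], [245.9, 128.6], [278.4, 128.6], [297.5, 128.6]]
-0.12 [[230.7, 143.0], [247.6, 143.0], [276.4, 143.0], [293.3, 143.0]]
70 204 203 204 204 204 202 203 203 206 179 121 114 123 134 141 143 144 144 143 145 144 144 144 145 145 144 146 144 145 144 145 145 146 145 144 145 144 144 145 144 146 144 144 145 146 146 146 147 146 146 147 148 147 148 147 148 149 149 148 150 148 148 148 148 148 149 147 149 149 148 150 150 146 144 139 133 151 188 198 207 207 207 207 207 208 208 208 208 208 208 211 199
90 157 124 89 79 77 79 75 76 106 122 129 135 138 143 147 148 147 149 148 148 148 148 148 148 149 148 148 149 149 152 100 96 158 173 174 174 173 173 170 173 174 176 177 178 177 175 174 174 175 175 178 178 179 180 140 132 147 150 150 150 152 151 150 151 152 150 152 153 152 151 152 151 150 148 146 141 141 139 116 91 87 86 87 96 124 158 160 157 142 138 131 128
110 211 212 196 134 138 158 141 100 112 133 138 143 146 150 154 153 153 153 154 154 154 153 155 1
[... 660 characters left out ...]
7 119 118 117 118 114 136 154 155 152 154 152 152 154 149 145 158 171 179 187 190 194 193 193 193 192 193 193 193 193 192 193 192 192 195 192 183 183 186 191 193 193 192 191 191 192 193 191 191 192 191 192 191 192 191 191 188 183 172 157 151 154 157 158 158 158 160 160 159 127 120 123 122 121 123 124 125 124 122 119 131 131 131 167 192 212
155 127 127 126 118 117 120 120 118 118 118 118 115 117 117 122 120 128 154 153 152 152 151 152 154 156 156 156 158 157 150 142 106 90 74 75 84 89 92 97 95 100 102 102 106 108 107 106 106 103 103 101 98 94 92 76 93 105 137 154 154 150 151 151 152 154 156 156 158 158 158 159 124 117 119 120 121 122 119 119 120 123 122 122 117 121 128 128 166 209 212 211 212
```

Emit:
move_arm(
  series=[
    {"grip":0,"xyz":[4,0.1,2.5],"angular":[0,0,0]},
    {"grip":0,"xyz":[8,0.1,5],"angular":[0,0,0]},
    {"grip":0,"xyz":[11,0.1,7],"angular":[0,0,0]},
    {"grip":0,"xyz":[13,0.1,8.2],"angular":[0,0,0]},
    {"grip":0,"xyz":[13,0.1,8.2],"angular":[0,0,0]},
  ],
)

```text
time_s: 7.2
tcp_pos: [0.4695, -0.2736, 0.1722]
ee_rot: [[-0.891, -0.181, 0.416], [-0.164, 0.983, 0.078], [-0.423, 0.001, -0.906]]
wrist_force: [-0.8, -0.7, -0.7]
gripper_width: 0.104
gripper_force: 30.0
```

Emit:
move_arm(
  series=[
    {"grip":0,"xyz":[0.9,0,0.5],"angular":[0,0,0]},
    {"grip":0,"xyz":[1.3,0,0.8],"angular":[0,0,0]},
    {"grip":0,"xyz":[1.7,0,1.0],"angular":[0,0,0]},
    {"grip":0,"xyz":[1.7,0,1.0],"angular":[0,0,0]},
  ],
)

```text
time_s: 7.6
tcp_pos: [0.4687, -0.2738, 0.171]
ee_rot: [[-0.891, -0.182, 0.417], [-0.164, 0.983, 0.077], [-0.424, 0.0, -0.906]]
wrist_force: [-0.4, -0.4, -1.9]
gripper_width: 0.105
gripper_force: 30.0
```

Emit:
move_arm(
  series=[
    {"grip":0,"xyz":[0.4,0,0.3],"angular":[0,0,0]},
    {"grip":0,"xyz":[0.9,0,0.5],"angular":[0,0,0]},
    {"grip":0,"xyz":[0.9,0,0.5],"angular":[0,0,0]},
  ],
)

```text
time_s: 7.9
tcp_pos: [0.468, -0.2739, 0.1701]
ee_rot: [[-0.891, -0.182, 0.417], [-0.164, 0.983, 0.077], [-0.424, 0.0, -0.906]]
wrist_force: [-0.4, -0.8, -1.4]
gripper_width: 0.102
gripper_force: 30.0
```

Emit:
move_arm(
  series=[
    {"grip":0,"xyz":[0.5,0,0.3],"angular":[0,0,0]},
    {"grip":0,"xyz":[0.9,0,0.5],"angular":[0,0,0]},
    {"grip":0,"xyz":[1.3,0,0.8],"angular":[0,0,0]},
    {"grip":0,"xyz":[1.3,0,0.8],"angular":[0,0,0]},
  ],
)

```text
time_s: 8.3
tcp_pos: [0.4676, -0.2741, 0.1693]
ee_rot: [[-0.89, -0.182, 0.418], [-0.165, 0.983, 0.077], [-0.425, -0.0, -0.905]]
wrist_force: [1.3, 1.0, 0.3]
gripper_width: 0.104
gripper_force: 30.0
```

Emit:
move_arm(
  series=[
    {"grip":0,"xyz":[0.4,0,0.25],"angular":[0,0,0]},
    {"grip":0,"xyz":[0.9,0,0.5],"angular":[0,0,0]},
    {"grip":0,"xyz":[0.9,0,0.5],"angular":[0,0,0]},
  ],
)

```text
time_s: 8.6
tcp_pos: [0.4677, -0.2743, 0.1691]
ee_rot: [[-0.889, -0.182, 0.419], [-0.165, 0.983, 0.077], [-0.426, -0.001, -0.905]]
wrist_force: [1.6, 3.6, 5.0]
gripper_width: 0.106
gripper_force: 30.0
```

Emit:
move_arm(
  series=[
    {"grip":0,"xyz":[-0.9,0,-0.5],"angular":[0,0,0]},
    {"grip":0,"xyz":[-5.9,0,8.2],"angular":[0,0,0]},
    {"grip":0,"xyz":[-10.9,0,16.8],"angular":[0,0,0]},
    {"grip":0,"xyz":[-15.9,0,25.5],"angular":[0,0,0]},
    {"grip":0,"xyz":[-19.9,0,32.4],"angular":[0,0,0]},
    {"grip":0,"xyz":[-21.9,0,35.9],"angular":[0,0,0]},
    {"grip":0,"xyz":[-21.9,0,35.9],"angular":[0,0,0]},
  ],
)

```text
time_s: 9.3
tcp_pos: [0.5023, -0.2678, 0.1445]
ee_rot: [[-0.89, -0.182, 0.417], [-0.165, 0.983, 0.077], [-0.424, -0.0, -0.905]]
wrist_force: [0.6, -0.9, 3.0]
gripper_width: 0.104
gripper_force: 30.0
```

Emit:
move_arm(
  series=[
    {"grip":0,"xyz":[-0.5,0,0.9],"angular":[0,0,0]},
    {"grip":0,"xyz":[-1,0,1.7],"angular":[0,0,0]},
    {"grip":0,"xyz":[-1.5,0,2.6],"angular":[0,0,0]},
    {"grip":0,"xyz":[-1.5,0,2.6],"angular":[0,0,0]},
  ],
)

```text
time_s: 9.7
tcp_pos: [0.5037, -0.2675, 0.1435]
ee_rot: [[-0.89, -0.182, 0.417], [-0.165, 0.983, 0.077], [-0.424, -0.0, -0.905]]
wrist_force: [1.1, -0.5, 4.9]
gripper_width: 0.105
gripper_force: 30.0
```

Emit:
move_arm(
  series=[
    {"grip":0,"xyz":[-1.0,0,0.6],"angular":[0,0,0]},
    {"grip":0,"xyz":[-1.5,0,1.5],"angular":[0,0,0]},
    {"grip":0,"xyz":[-2,0,2.4],"angular":[0,0,0]},
    {"grip":0,"xyz":[-2.5,0,3.3],"angular":[0,0,0]},
    {"grip":0,"xyz":[-2.5,0,3.3],"angular":[0,0,0]},
  ],
)

```text
time_s: 10.2
tcp_pos: [0.5066, -0.2668, 0.1415]
ee_rot: [[-0.891, -0.182, 0.416], [-0.165, 0.983, 0.077], [-0.423, 0.0, -0.906]]
wrist_force: [-3.9, -1.2, 8.8]
gripper_width: 0.103
gripper_force: 30.0
```

```bash
python3 - <<'E'
from h import *
from station import r
g=np.load("g.npz");G=(g["ot"],g["at"]);ln=lane((.4545,-.2758),10.55)
s=r.sense();P=np.array(s["tcp_pos"]);R=np.array(s["ee_rot"])
print("lane pos",ln[1].T@(P+R@G[0]-ln[0]), "F lane",ln[1].T@np.array(s["wrist_force"]))
E
```

```text
lane pos [-0.06121605 -0.0006652  -0.0010634 ] F lane [-8.38964912 -0.46018065  4.86010053]
```

Emit:
move_arm(
  series=[
    {"grip":0.3,"xyz":[0.2,0,-0.4],"angular":[0,0,0]},
    {"grip":0.4,"xyz":[0.2,0,-0.4],"angular":[0,0,0]},
    {"grip":0.4,"xyz":[0,0,-20],"angular":[0,0,0]},
    {"grip":0.5,"xyz":[0,0,-60],"angular":[0,0,0]},
    {"grip":0.5,"xyz":[0,0,-110],"angular":[0,0,0]},
    {"grip":0.5,"xyz":[0,0,-140],"angular":[0,0,0]},
    {"grip":0.5,"xyz":[0,0,-140],"angular":[0,0,0]},
  ],
)

```text
time_s: 10.9
tcp_pos: [0.4486, -0.2783, 0.2721]
ee_rot: [[-0.888, -0.181, 0.422], [-0.165, 0.983, 0.074], [-0.429, -0.004, -0.903]]
wrist_force: [0.4, 0.3, 0.3]
gripper_width: 0.49
gripper_force: 0.0
```

```bash
python3 - <<'E'
from h import *
from station import r
c,p=snap(r,"w5");print(p[0])
cv2.imwrite("pics/w5c.png",cv2.resize(c["img"][60:240,180:345,::-1],None,fx=3.3,fy=3.3,interpolation=cv2.INTER_CUBIC))
# next: grasp anchor B: collar (.4353,.1642), yaw 95.7
ax=np.radians(95.7);h=np.array([np.cos(ax),np.sin(ax),0])
c2=np.array([.4353,.1642,0]); R=graspR(95.7)
O=c2-h*.0025; X=O+h*.0397+[0,0,.017]; print("O",O)
delta(r,X-R[:,2]*.16,R)
E
```

```text
[ 0.44861826 -0.27834465  0.27206418]
O [0.4355483  0.16171236 0.        ]
xyz [-23.6, 536.2, 126.8] ang [-0.03, 0.676, -1.525] deg 95.6 t 10.95
```

View pics/w5c.png

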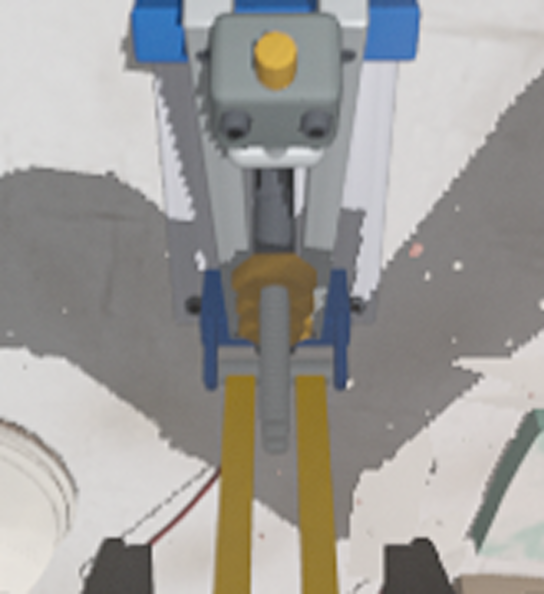

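The picture shows the loaded anchor upright: collar on the rails at crop (273,295), sleeve in the slot, stud in line. Next is the second anchor.

Emit:
move_arm(
  series=[
    {"grip":0.6,"xyz":[0,50,0],"angular":[0,0,0]},
    {"grip":0.6,"xyz":[0,100,0],"angular":[-0.002,0.056,-0.127]},
    {"grip":0.6,"xyz":[0,150,10],"angular":[-0.005,0.11,-0.25]},
    {"grip":0.6,"xyz":[-5,200,20],"angular":[-0.007,0.169,-0.38]},
    {"grip":0.6,"xyz":[-5,250,30],"angular":[-0.01,0.225,-0.51]},
    {"grip":0.6,"xyz":[-10,300,40],"angular":[-0.012,0.28,-0.635]},
    {"grip":0.6,"xyz":[-10,350,50],"angular":[-0.015,0.338,-0.762]},
    {"grip":0.6,"xyz":[-15,395,60],"angular":[-0.017,0.394,-0.89]},
    {"grip":0.6,"xyz":[-15,440,75],"angular":[-0.02,0.45,-1.017]},
    {"grip":0.6,"xyz":[-20,480,95],"angular":[-0.022,0.507,-1.144]},
  ],
)

```text
time_s: 11.95
tcp_pos: [0.4174, 0.207, 0.1885]
ee_rot: [[-0.269, -0.961, 0.058], [-0.94, 0.249, -0.234], [0.211, -0.118, -0.97]]
wrist_force: [0.8, 0.4, 0.6]
gripper_width: 0.603
gripper_force: 0.0
```

```bash
python3 - <<'E'
from h import *
from station import r
ax=np.radians(95.7);h=np.array([np.cos(ax),np.sin(ax),0]);R=graspR(95.7)
X=np.array([.43555,.1617,.017])+h*.0397
delta(r,X-R[:,2]*.16,R)
E
```

```text
xyz [-60.3, 9.2, 10.8] ang [-0.004, 0.165, -0.372] deg 23.3 t 11.95
```

Emit:
move_arm(
  series=[
    {"grip":0.6,"xyz":[-60,9,11],"angular":[-0.004,0.165,-0.372]},
    {"grip":0.6,"xyz":[-60,9,11],"angular":[-0.004,0.165,-0.372]},
    {"grip":0.6,"xyz":[-60,9,11],"angular":[-0.004,0.165,-0.372]},
    {"grip":0.6,"xyz":[-60,9,11],"angular":[-0.004,0.165,-0.372]},
    {"grip":0.6,"xyz":[-60,9,11],"angular":[-0.004,0.165,-0.372]},
  ],
)

```text
time_s: 12.45
tcp_pos: [0.4268, 0.2606, 0.1648]
ee_rot: [[0.082, -0.996, 0.038], [-0.918, -0.09, -0.387], [0.389, -0.003, -0.921]]
wrist_force: [0.2, 0.6, 0.1]
gripper_width: 0.6
gripper_force: 0.0
```

```bash
python3 - <<'E'
from h import *
from station import r
c,p=snap(r,"w6");h=cv2.cvtColor(c["img"],cv2.COLOR_RGB2HSV);print(p[0])
H=np.array(c["hand_eye"]);K=np.array(c["camera_matrix"])
def proj(X):
    t=p[1].T@(X-p[0]);q=K@(H[:3,:3].T@(t-H[:3,3]));return (q[:2]/q[2]).round(1).tolist()
ax=np.radians(95.7);d=np.array([np.cos(ax)*np.cos(.122),np.sin(ax)*np.cos(.122),np.sin(.122)]);O=np.array([.43555,.1617,.012])
print([proj(O+d*k) for k in (-.045,0,.004,.008,.052)])
m=((abs(h[...,0].astype(int)-19)<7)&(h[...,1]>100)&(h[...,2]>60)).astype(np.uint8);m[:60]=0;m[225:]=0;m[:,:200]=0;m[:,330:]=0
ys,xs=np.nonzero(m);print("brass",xs.mean(),ys.mean(),xs.min(),xs.max(),ys.min(),ys.max())
u,v=xs.mean(),ys.mean();print(onplane(*ray(c,(u,v),p),.015))
g=cv2.cvtColor(c["img"],cv2.COLOR_RGB2GRAY)
for k in (-34,-26,-18,14,22,30,36):print(int(v+k)," ".join(map(str,g[int(v+k),int(u)-22:int(u)+23])))
E
```

```text
[0.42681902 0.2605711  0.1648298 ]
[[262.8, 110.8], [263.1, 148.3], [263.2, 151.7], [263.2, 155.2], [263.6, 194.6]]
brass 263.40277777777777 148.94907407407408 252 275 143 156
[0.43513117 0.16312288 0.015     ]
114 130 130 130 131 130 129 129 128 130 129 128 126 186 210 211 217 129 45 62 72 74 75 73 76 73 72 54 55 206 210 207 207 206 207 208 208 208 208 207 208 209 208 209 209 209
122 131 129 131 131 132 131 130 131 130 129 130 129 129 131 132 127 82 53 63 73 76 75 75 75 77 75 59 53 209 213 211 211 211 212 212 211 211 211 211 211 212 211 211 212 212
130 130 131 131 132 131 132 131 132 131 133 132 133 132 133 135 137 85 68 74 74 74 74 77 76 75 74 73 72 92 132 137 134 132 132 134 133 133 134 133 135 133 134 133 134 130
162 125 125 125 124 126 125 126 127 127 127 126 128 127 128 126 125 128 128 118 107 109 115 117 118 115 115 107 113 129 131 130 131 129 130 130 129 131 131 131 130 131 131 130 131 129
170 119 120 121 120 121 120 120 120 120 121 121 122 122 121 123 123 124 123 113 102 109 111 113 114 114 114 106 113 125 127 127 126 126 125 127 126 128 128 128 128 130 130 128 130 130
178 121 119 120 119 119 120 118 118 120 119 119 118 119 118 120 118 120 121 114 105 108 113 115 116 116 115 110 106 120 124 123 123 124 124 124 122 123 123 123 125 124 125 126 126 125
184 122 120 119 120 120 119 118 119 119 120 119 120 118 118 117 118 119 119 115 109 107 111 112 112 112 112 109 104 117 120 118 122 120 121 120 119 119 119 119 120 121 120 121 122 123
```

```bash
python3 - <<'E'
from h import *
from station import r
ax=np.radians(95.7);h=np.array([np.cos(ax),np.sin(ax),0]);R=graspR(95.7)
X=np.array([.4353,.1617,.017])+h*.0397
delta(r,X-R[:,2]*.013,R)
E
```

```text
xyz [-3.0, 1.7, 147.0] ang [-0.0, 0.003, -0.01] deg 0.6 t 12.5
```

Emit:
move_arm(
  series=[
    {"grip":0.4,"xyz":[-3,1.5,50],"angular":[0,0.003,-0.01]},
    {"grip":0.4,"xyz":[-3,1.5,100],"angular":[0,0.003,-0.01]},
    {"grip":0.4,"xyz":[-3,1.5,130],"angular":[0,0.003,-0.01]},
    {"grip":0.4,"xyz":[-3,1.5,142],"angular":[0,0.003,-0.01]},
    {"grip":0.4,"xyz":[-3,1.5,147],"angular":[0,0.003,-0.01]},
    {"grip":0.4,"xyz":[-3,1.5,147],"angular":[0,0.003,-0.01]},
  ],
)

```text
time_s: 13.1
tcp_pos: [0.4319, 0.2066, 0.03]
ee_rot: [[0.091, -0.995, 0.04], [-0.916, -0.1, -0.388], [0.39, -0.001, -0.921]]
wrist_force: [0.3, -0.2, -0.7]
gripper_width: 0.401
gripper_force: 0.0
```

Emit:
move_arm(
  series=[
    {"grip":0.1,"xyz":[0,0,0],"angular":[0,0,0]},
    {"grip":0.0,"xyz":[0,0,0],"angular":[0,0,0]},
    {"grip":0.0,"xyz":[0,0,0],"angular":[0,0,0]},
    {"grip":0.0,"xyz":[0,0,0],"angular":[0,0,0]},
    {"grip":0.0,"xyz":[0,0,0],"angular":[0,0,0]},
  ],
)

```text
time_s: 13.6
tcp_pos: [0.432, 0.2077, 0.03]
ee_rot: [[0.093, -0.995, 0.041], [-0.916, -0.102, -0.387], [0.389, -0.002, -0.921]]
wrist_force: [0.2, 0.5, 1.1]
gripper_width: 0.1
gripper_force: 29.9
```

```bash
python3 - <<'E'
from h import *
from station import r
s=r.sense();P=np.array(s["tcp_pos"]);R=np.array(s["ee_rot"])
ax=np.radians(95.7);a=np.array([np.cos(ax)*np.cos(.122),np.sin(ax)*np.cos(.122),np.sin(.122)]);O=np.array([.4353,.1617,.012])
ot=R.T@(O-P);at=R.T@a;print(ot,at,P)
ot[1]=0;at[1]=0;ot0=np.load("g.npz")["ot"];print(ot0);np.savez("g2.npz",ot=ot,at=at/np.linalg.norm(at))
Pt,Rt=place((ot,at),lane((.4545,-.2758),10.55),-.110,.06);delta(r,Pt+[0,0,.07],Rt)
E
```

```text
[0.03542163 0.00147687 0.0345609 ] [-0.86688949 -0.00297019 -0.49849152] [0.43203222 0.20768834 0.03004779]
[0.03604996 0.         0.03316282]
xyz [543.0, -20.1, -53.3] ang [0.028, -0.672, 1.526] deg 95.5 t 13.6
```

Emit:
move_arm(
  series=[
    {"grip":0,"xyz":[20,0,-46],"angular":[0,0,0]},
    {"grip":0,"xyz":[39,0,-92],"angular":[0,0,0]},
    {"grip":0,"xyz":[59,0,-138],"angular":[0,0,0]},
    {"grip":0,"xyz":[78,0,-184],"angular":[0,0,0]},
    {"grip":0,"xyz":[98,0,-230],"angular":[0,0,0]},
    {"grip":0,"xyz":[140,-2,-214],"angular":[0.002,-0.056,0.127]},
    {"grip":0,"xyz":[180,-4,-200],"angular":[0.005,-0.112,0.254]},
    {"grip":0,"xyz":[220,-6,-184],"angular":[0.007,-0.168,0.381]},
    {"grip":0,"xyz":[260,-8,-168],"angular":[0.009,-0.224,0.509]},
    {"grip":0,"xyz":[300,-10,-150],"angular":[0.012,-0.28,0.636]},
  ],
)

```text
time_s: 14.6
tcp_pos: [0.4633, -0.0099, 0.2852]
ee_rot: [[-0.503, -0.857, 0.114], [-0.863, 0.489, -0.128], [0.054, -0.163, -0.985]]
wrist_force: [1.2, -0.4, -1.5]
gripper_width: 0.103
gripper_force: 29.9
```

```bash
python3 - <<'E'
from h import *
from station import r
g=np.load("g2.npz");ln=lane((.4545,-.2758),10.55)
Pt,Rt=place((g["ot"],g["at"]),ln,-.110,.06);delta(r,Pt+[0,0,.07],Rt);print(r.sense()["tcp_pos"],r.sense()["gripper_width"])
E
```

```text
xyz [203.6, -158.6, 31.8] ang [0.015, -0.39, 0.885] deg 55.4 t 14.6
[ 0.46325298 -0.00989149  0.28518115] 0.10312370441111758
```

Emit:
move_arm(
  series=[
    {"grip":0,"xyz":[204,-159,32],"angular":[0.015,-0.39,0.885]},
    {"grip":0,"xyz":[204,-159,32],"angular":[0.015,-0.39,0.885]},
    {"grip":0,"xyz":[204,-159,32],"angular":[0.015,-0.39,0.885]},
    {"grip":0,"xyz":[204,-159,32],"angular":[0.015,-0.39,0.885]},
    {"grip":0,"xyz":[204,-159,32],"angular":[0.015,-0.39,0.885]},
    {"grip":0,"xyz":[204,-159,32],"angular":[0.015,-0.39,0.885]},
    {"grip":0,"xyz":[204,-159,32],"angular":[0.015,-0.39,0.885]},
    {"grip":0,"xyz":[204,-159,32],"angular":[0.015,-0.39,0.885]},
    {"grip":0,"xyz":[204,-159,32],"angular":[0.015,-0.39,0.885]},
    {"grip":0,"xyz":[204,-159,32],"angular":[0.015,-0.39,0.885]},
  ],
)

```text
time_s: 15.6
tcp_pos: [0.5021, -0.2654, 0.2908]
ee_rot: [[-0.89, -0.189, 0.414], [-0.173, 0.982, 0.077], [-0.421, -0.002, -0.907]]
wrist_force: [-0.1, 0.8, -0.6]
gripper_width: 0.101
gripper_force: 29.9
```

```bash
python3 - <<'E'
from h import *
from station import r
g=np.load("g2.npz");G=(g["ot"],g["at"]);ln=lane((.4545,-.2758),10.55)
for x,u,w in [(-.11,.06,.07),(-.11,.06,0),(-.11,.0175,0)]:
    Pt,Rt=place(G,ln,x,u);delta(r,Pt+[0,0,w],Rt)
c,p=snap(r,"w7");gr=cv2.cvtColor(c["img"],cv2.COLOR_RGB2GRAY)
for v in (45,54,120,135,150,205):print(v," ".join(map(str,gr[v,232:292])))
E
```

```text
xyz [1.9, -1.5, -0.6] ang [0.0, -0.004, 0.007] deg 0.4 t 15.6
xyz [31.4, -1.3, 62.9] ang [0.0, -0.004, 0.007] deg 0.4 t 15.6
xyz [68.1, -1.1, 84.2] ang [0.0, -0.004, 0.007] deg 0.4 t 15.6
45 117 118 120 120 120 118 151 155 153 153 153 155 158 159 159 160 158 121 114 118 119 121 121 109 91 58 48 53 53 51 44 148 193 210 209 210 214 207 128 136 153 154 152 153 155 155 158 160 160 157 154 204 212 210 210 214 214 214 211 211
54 118 119 121 119 120 118 145 154 154 152 151 152 154 158 159 159 158 153 120 120 123 77 35 47 91 97 100 85 81 65 62 63 35 35 132 208 215 172 132 150 154 153 152 152 156 158 159 160 158 157 202 210 209 209 211 213 213 212 210 209
120 119 118 120 123 91 68 70 74 71 63 111 118 81 76 93 96 96 97 97 99 73 74 55 43 72 94 98 98 101 103 104 106 105 106 106 103 105 92 55 50 90 77 132 119 113 115 85 71 100 112 108 99 146 195 201 200 199 199 200 195
135 127 125 125 127 128 101 70 62 61 87 116 116 119 115 115 116 117 113 115 116 81 81 74 91 96 101 100 103 104 105 109 109 109 107 104 105 104 101 89 77 86 75 113 118 110 114 127 83 67 67 62 176 211 212 210 209 210 214 148 118
150 121 120 123 125 125 124 125 125 126 126 121 118 115 115 114 115 115 115 116 93 74 77 86 88 92 96 98 100 103 106 106 109 107 106 106 104 105 103 99 98 90 85 146 148 150 130 126 128 128 129 129 128 129 126 126 126 127 127 128 129
205 200 200 198 199 200 167 129 121 121 122 122 121 120 120 121 119 119 119 115 199 207 183 122 111 117 120 122 124 124 123 124 125 124 124 122 117 116 113 120 120 121 122 121 120 119 121 119 120 120 121 158 133 200 207 206 205 205 206 205 205
```

Emit:
move_arm(
  series=[
    {"grip":0,"xyz":[17,-1.6,31],"angular":[0,-0.004,0.007]},
    {"grip":0,"xyz":[31.5,-1.6,63],"angular":[0,-0.004,0.007]},
    {"grip":0,"xyz":[40,-1.6,68],"angular":[0,-0.004,0.007]},
    {"grip":0,"xyz":[48,-1.6,72.5],"angular":[0,-0.004,0.007]},
    {"grip":0,"xyz":[48,-1.6,72.5],"angular":[0,-0.004,0.007]},
  ],
)

```text
time_s: 16.15
tcp_pos: [0.4894, -0.2703, 0.2052]
ee_rot: [[-0.89, -0.181, 0.418], [-0.164, 0.983, 0.078], [-0.425, 0.0, -0.905]]
wrist_force: [0.2, 0.1, -0.9]
gripper_width: 0.101
gripper_force: 29.9
```

```bash
python3 - <<'E'
from h import *
from station import r
g=np.load("g2.npz");G=(g["ot"],g["at"]);ln=lane((.4545,-.2758),10.55)
Pt,Rt=place(G,ln,-.11,0);delta(r,Pt,Rt)
c,p=snap(r,"w8");gr=cv2.cvtColor(c["img"],cv2.COLOR_RGB2GRAY)
for v in (110,120,130,140,150):print(v," ".join(map(str,gr[v,218:306])))
E
```

```text
xyz [35.2, 0.9, 20.8] ang [-0.0, 0.001, -0.002] deg 0.1 t 16.15
110 217 185 198 207 207 204 205 208 213 146 116 117 120 122 116 143 155 154 154 152 152 152 155 158 158 160 161 160 158 156 123 113 117 122 118 76 49 50 69 81 88 91 94 96 100 102 103 103 101 99 100 86 127 186 207 213 145 98 132 155 156 155 155 154 155 155 157 159 159 160 161 161 155 182 206 207 207 207 206 204 204 206 208 207 207 195 185 211
120 216 219 167 192 205 206 203 203 205 204 204 205 143 116 121 121 114 144 155 155 153 151 153 152 156 157 158 157 160 159 157 122 104 120 97 75 56 44 61 93 98 98 99 102 104 107 107 108 105 102 102 105 64 51 76 78 96 134 154 155 154 154 152 153 155 158 159 159 160 159 156 178 203 207 205 205 204 204 204 203 204 206 206 206 195 187 211 215
130 127 131 128 119 116 116 116 168 173 184 201 204 197 205 144 117 120 120 114 142 153 153 152 152 153 155 155 158 159 163 116 99 97 110 85 82 54 42 75 98 99 103 104 102 104 108 106 106 104 103 104 89 60 50 87 76 130 153 154 151 152 152 153 156 157 158 158 159 156 177 202 206 207 205 204 206 198 188 190 192 198 204 203 197 171 211 216 215
140 126 124 127 127 115 117 119 121 118 118 117 117 118 119 119 120 122 120 121 120 112 141 154 151 151 154 112 99 102 103 105 101 101 96 81 69 79 86 92 85 91 94 100 102 104 108 102 100 98 97 93 91 95 91 81 88 148 155 153 151 152 153 155 157 158 157 160 124 117 119 121 121 119 121 121 122 122 121 122 123 125 123 119 114 211 217 214 213
150 125 126 125 126 125 114 115 120 119 118 116 118 118 118 119 119 121 80 68 68 70 68 73 100 103 102 94 96 100 100 100 97 97 82 70 76 82 89 93 95 98 98 102 104 106 106 106 107 105 103 102 101 97 94 92 89 121 115 102 95 111 148 152 154 152 99 74 73 77 74 72 114 122 120 121 121 121 118 120 122 120 114 175 210 213 212 216 165
```

Emit:
move_arm(
  series=[
    {"grip":0,"xyz":[8,-0.2,4.7],"angular":[0,0,0]},
    {"grip":0,"xyz":[16,-0.2,9.4],"angular":[0,0,0]},
    {"grip":0,"xyz":[24,-0.2,14.1],"angular":[0,0,0]},
    {"grip":0,"xyz":[31,-0.2,18.3],"angular":[0,0,0]},
    {"grip":0,"xyz":[33.5,-0.2,19.8],"angular":[0,0,0]},
    {"grip":0,"xyz":[33.5,-0.2,19.8],"angular":[0,0,0]},
  ],
)

```text
time_s: 16.8
tcp_pos: [0.4677, -0.2746, 0.1723]
ee_rot: [[-0.891, -0.18, 0.417], [-0.163, 0.984, 0.078], [-0.425, 0.001, -0.905]]
wrist_force: [-0.3, -0.5, -0.3]
gripper_width: 0.103
gripper_force: 29.9
```

Emit:
move_arm(
  series=[
    {"grip":0,"xyz":[0.9,0,0.5],"angular":[0,0,0]},
    {"grip":0,"xyz":[1.3,0,0.75],"angular":[0,0,0]},
    {"grip":0,"xyz":[1.7,0,1],"angular":[0,0,0]},
    {"grip":0,"xyz":[1.7,0,1],"angular":[0,0,0]},
  ],
)

```text
time_s: 17.2
tcp_pos: [0.4673, -0.2746, 0.1714]
ee_rot: [[-0.89, -0.181, 0.419], [-0.164, 0.983, 0.077], [-0.426, 0.0, -0.905]]
wrist_force: [0.0, 0.6, -0.4]
gripper_width: 0.102
gripper_force: 29.9
```

Emit:
move_arm(
  series=[
    {"grip":0,"xyz":[0.4,0,0.25],"angular":[0,0,0]},
    {"grip":0,"xyz":[0.9,0,0.5],"angular":[0,0,0]},
    {"grip":0,"xyz":[0.9,0,0.5],"angular":[0,0,0]},
  ],
)

```text
time_s: 17.5
tcp_pos: [0.4673, -0.2748, 0.1712]
ee_rot: [[-0.889, -0.181, 0.42], [-0.164, 0.984, 0.077], [-0.427, -0.0, -0.904]]
wrist_force: [1.9, 2.8, 3.5]
gripper_width: 0.1
gripper_force: 29.9
```

Emit:
move_arm(
  series=[
    {"grip":0,"xyz":[-1.1,0,-0.6],"angular":[0,0,0]},
    {"grip":0,"xyz":[-5,0,6.2],"angular":[0,0,0]},
    {"grip":0,"xyz":[-9.1,0,13.3],"angular":[0,0,0]},
    {"grip":0,"xyz":[-11.1,0,16.7],"angular":[0,0,0]},
    {"grip":0,"xyz":[-12.1,0,18.4],"angular":[0,0,0]},
    {"grip":0,"xyz":[-12.1,0,18.4],"angular":[0,0,0]},
  ],
)

```text
time_s: 18.1
tcp_pos: [0.4853, -0.2713, 0.1584]
ee_rot: [[-0.89, -0.181, 0.418], [-0.164, 0.983, 0.078], [-0.425, 0.001, -0.905]]
wrist_force: [2.1, -0.2, 0.5]
gripper_width: 0.104
gripper_force: 29.9
```

```bash
cat > q.py <<'E'
from h import *
from station import r
g=np.load("g2.npz");ln=lane((.4545,-.2758),10.55)
s=r.sense();P=np.array(s["tcp_pos"]);R=np.array(s["ee_rot"])
print("lane pos",ln[1].T@(P+R@g["ot"]-ln[0]), "F lane",ln[1].T@np.array(s["wrist_force"]))
E
python3 q.py
```

```text
lane pos [-0.0871502  -0.0011891   0.00014268] F lane [ 1.37258383 -0.55579539  1.58916404]
```

Emit:
move_arm(
  series=[
    {"grip":0,"xyz":[-0.5,0,0.9],"angular":[0,0,0]},
    {"grip":0,"xyz":[-1,0,1.7],"angular":[0,0,0]},
    {"grip":0,"xyz":[-1.5,0,2.6],"angular":[0,0,0]},
    {"grip":0,"xyz":[-1.5,0,2.6],"angular":[0,0,0]},
  ],
)

```text
time_s: 18.5
tcp_pos: [0.4868, -0.271, 0.1575]
ee_rot: [[-0.89, -0.181, 0.418], [-0.164, 0.983, 0.078], [-0.425, 0.001, -0.905]]
wrist_force: [-4.3, -0.1, 6.4]
gripper_width: 0.101
gripper_force: 29.9
```

```bash
python3 q.py
```

```text
lane pos [-0.08534694 -0.00114952  0.00020944] F lane [-7.17344598  0.69842156  2.82977759]
```

Emit:
move_arm(
  series=[
    {"grip":0.3,"xyz":[0.2,0,-0.4],"angular":[0,0,0]},
    {"grip":0.4,"xyz":[0.2,0,-0.4],"angular":[0,0,0]},
    {"grip":0.4,"xyz":[0,0,-20],"angular":[0,0,0]},
    {"grip":0.4,"xyz":[0,0,-60],"angular":[0,0,0]},
    {"grip":0.2,"xyz":[0,0,-110],"angular":[0,0,0]},
    {"grip":0,"xyz":[0,0,-150],"angular":[0,0,0]},
    {"grip":0,"xyz":[0,0,-150],"angular":[0,0,0]},
  ],
)

```text
time_s: 19.2
tcp_pos: [0.4249, -0.284, 0.2989]
ee_rot: [[-0.886, -0.18, 0.427], [-0.165, 0.984, 0.072], [-0.432, -0.007, -0.902]]
wrist_force: [0.9, 0.7, -0.8]
gripper_width: 0.203
gripper_force: 0.0
```

```bash
python3 - <<'E'
from h import *
from station import r
c,p=snap(r,"w9");O,L=lane((.4545,-.2758),10.55)
H=np.array(c["hand_eye"]);K=np.array(c["camera_matrix"])
def proj(X):
    t=p[1].T@(X-p[0]);q=K@(H[:3,:3].T@(t-H[:3,3]));return (q[:2]/q[2]).round(1).tolist()
print("pred stud tips",[proj(O+L@[x,0,.052]) for x in (-.06,-.085)],"collar edge",[proj(O+L@[-.085-.012,0,z]) for z in (0,.008)])
h=cv2.cvtColor(c["img"],cv2.COLOR_RGB2HSV);m=(abs(h[...,0].astype(int)-19)<7)&(h[...,1]>100)&(h[...,2]>60)
ys,xs=np.nonzero(m[60:200,225:300]);print("brass",[(int(v+60),int((ys==v).sum()),int(xs[ys==v].min()+225),int(xs[ys==v].max()+225)) for v in np.unique(ys)][::3])
# keeper angle: side view, yellow bar
s=dict(np.load("side0.npz"));t=dict(np.load("top0.npz"))
hs=cv2.cvtColor(s["img"],cv2.COLOR_RGB2HSV);y=(abs(hs[...,0].astype(int)-24)<7)&(hs[...,1]>120)&(hs[...,2]>80)
v,u=np.nonzero(y[120:190,265:295]);v+=120;u+=265
print(v.min(),u[v==v.min()].mean(),v.max(),u[v==v.max()].mean())
hinge=O+L@[.022,0,.012];print("hinge",hinge)
for yy in (-.012,0,.012):
  for uv in [(u[v==v.min()].mean(),v.min()),(u[v==150].mean(),150),(u[v==170].mean(),170)]:
    o,d=ray(s,uv);n=L[:,1];k=((O+n*yy-o)@n)/(d@n);q=L.T@(o+k*d-O)-[.022,0,.012];print(yy,q.round(4),"theta",np.arctan2(q[2],-q[0]).round(3))
im=c["img"][:,:,::-1];sd=r.capture("side")["img"][120:220,250:350,::-1]
out=np.hstack([cv2.resize(im[20:240,180:345],(400,533),interpolation=2),cv2.resize(sd,(400,400),interpolation=2)[:,:].copy() if 0 else cv2.copyMakeBorder(cv2.resize(sd,(400,400),interpolation=2),0,133,0,0,0)])
cv2.imwrite("pics/w9c.png",out)
E
```

```text
pred stud tips [[264.3, 187.7], [264.5, 182.7]] collar edge [[264.6, 133.3], [264.6, 140.3]]
brass [(89, 4, 263, 266), (92, 9, 261, 269), (95, 11, 260, 270), (98, 9, 261, 269), (101, 7, 262, 268), (134, 14, 258, 271), (137, 21, 254, 274), (140, 24, 253, 276), (143, 15, 253, 275), (146, 13, 254, 275), (149, 14, 253, 275), (152, 11, 255, 274), (155, 11, 255, 274), (158, 10, 256, 274), (161, 11, 255, 274), (164, 2, 259, 270), (176, 17, 251, 278), (179, 16, 251, 278), (182, 16, 251, 278), (185, 16, 251, 278), (188, 17, 250, 278), (191, 17, 250, 278), (194, 18, 250, 279), (197, 18, 250, 279)]
131 279.5 178 287.0
hinge [ 0.56254639 -0.25567724  0.05921114]
-0.012 [-0.0906 -0.012   0.1313] theta 0.967
-0.012 [-0.0566 -0.012   0.0777] theta 0.941
-0.012 [-0.0144 -0.012   0.0204] theta 0.957
0 [-0.0956  0.      0.1334] theta 0.949
0 [-0.062   0.      0.0803] theta 0.914
0 [-0.0202  0.      0.0237] theta 0.864
0.012 [-0.1006  0.012   0.1355] theta 0.932
0.012 [-0.0674  0.012   0.083 ] theta 0.889
0.012 [-0.026  0.012  0.027] theta 0.803
```

View pics/w9c.png

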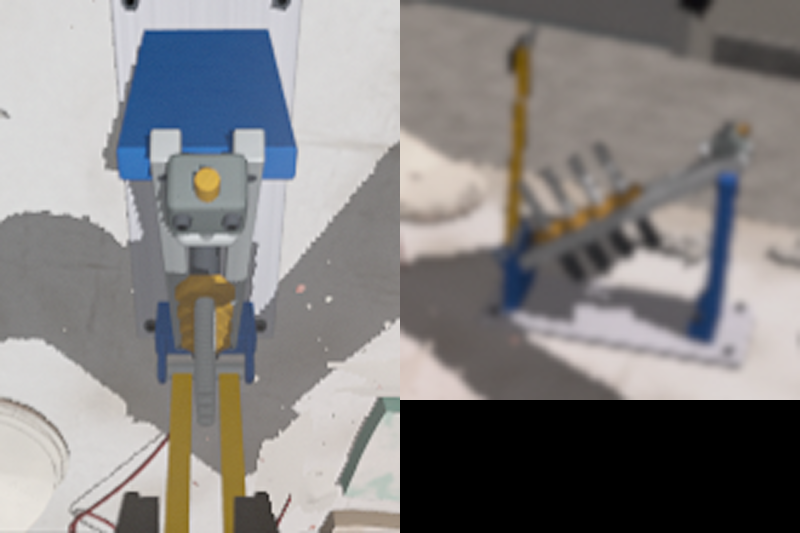

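All four anchors stand in a row in the side view, and the last collar edge is at row 133 as predicted. The keeper is raised to about 0.94 rad.

```bash
cat >> h.py <<'E'
def kp(theta,phi,off=0,along=0,ez=.025,ex=.010,dy=-.0005):
    O,L=lane((.4545,-.2758),10.55)
    c,s=np.cos(theta),np.sin(theta);m=np.array([-c,0,s]);z=np.array([s,0,c])
    E=O+L@(np.array([.022,dy,.012])+(.159+along)*m+(.009+off)*z)
    y=np.radians(10.55);f=np.array([np.cos(y),np.sin(y),0]);k=np.array([0,0,1]);p=np.radians(phi)
    R=frame(-np.sin(p)*f-np.cos(p)*k,-np.cos(p)*f+np.sin(p)*k)
    return E-R@[ex,0,ez],R
E
python3 - <<'E'
from h import *
from station import r
P,R=kp(.94,30,.035);print(P)
delta(r,P+[0,0,.14],R);delta(r,P,R)
print(np.array(r.sense()["ee_rot"]).T@[0,0,100])
E
```

```text
[ 0.62357283 -0.24482016  0.23570711]
xyz [-218.8, 1.0, 11.8] ang [0.001, 0.964, -0.003] deg 55.2 t 19.3
xyz [-159.1, 0.9, 138.5] ang [0.001, 0.964, -0.003] deg 55.2 t 19.3
[-42.62935729   0.09524071 -90.45843701]
```

Emit:
move_arm(
  series=[
    {"grip":0,"xyz":[-22,0,-45],"angular":[0,0,0]},
    {"grip":0,"xyz":[-43,0,-85],"angular":[0,0.1,0]},
    {"grip":0,"xyz":[-80,0,-68],"angular":[0,0.24,0]},
    {"grip":0,"xyz":[-120,0,-48],"angular":[0,0.38,0]},
    {"grip":0,"xyz":[-160,0,-25],"angular":[0,0.53,0]},
    {"grip":0,"xyz":[-200,0,0],"angular":[0,0.67,0]},
    {"grip":0,"xyz":[-219,1,12],"angular":[0,0.82,0]},
    {"grip":0,"xyz":[-219,1,12],"angular":[0,0.964,-0.003]},
    {"grip":0,"xyz":[-219,1,12],"angular":[0,0.964,-0.003]},
    {"grip":0,"xyz":[-219,1,12],"angular":[0,0.964,-0.003]},
  ],
)

```text
time_s: 20.3
tcp_pos: [0.6255, -0.2442, 0.3705]
ee_rot: [[-0.847, -0.185, -0.498], [-0.161, 0.983, -0.091], [0.506, 0.003, -0.862]]
wrist_force: [0.6, 0.1, 0.9]
gripper_width: 0.006
gripper_force: 0.0
```

```bash
python3 - <<'E'
from h import *
from station import r
print(r.sense()["tcp_pos"],r.sense()["joints"])
for o in (.035,.015,.0):
    P,R=kp(.94,30,o);delta(r,P,R)
E
```

```text
[ 0.62553869 -0.24424891  0.37047202] [  -4.49337967   39.37019236   38.34175415    8.45073965 -118.28089479
  -72.7521738 ]
xyz [-66.5, -0.6, 117.3] ang [0.002, -0.007, 0.003] deg 0.5 t 20.3
xyz [-49.4, -0.6, 127.7] ang [0.002, -0.007, 0.003] deg 0.5 t 20.3
xyz [-36.6, -0.6, 135.6] ang [0.002, -0.007, 0.003] deg 0.5 t 20.3
```

Emit:
move_arm(
  series=[
    {"grip":0,"xyz":[-33,-0.6,58],"angular":[0,-0.007,0.003]},
    {"grip":0,"xyz":[-66,-0.6,105],"angular":[0,-0.007,0.003]},
    {"grip":0,"xyz":[-66,-0.6,117],"angular":[0,-0.007,0.003]},
    {"grip":0,"xyz":[-58,-0.6,122],"angular":[0,-0.007,0.003]},
    {"grip":0,"xyz":[-50,-0.6,127],"angular":[0,-0.007,0.003]},
    {"grip":0,"xyz":[-46,-0.6,129.5],"angular":[0,-0.007,0.003]},
    {"grip":0,"xyz":[-46,-0.6,129.5],"angular":[0,-0.007,0.003]},
  ],
)

```text
time_s: 21.0
tcp_pos: [0.5989, -0.2505, 0.2427]
ee_rot: [[-0.857, -0.18, -0.483], [-0.156, 0.984, -0.09], [0.491, -0.002, -0.871]]
wrist_force: [0.8, -0.2, -0.3]
gripper_width: 0.003
gripper_force: 0.0
```

```bash
python3 - <<'E'
from h import *
from station import r
print(r.sense()["tcp_pos"],r.sense()["wrist_force"])
for th,ph in ((.94,30),(.9,29),(.85,28),(.8,27),(.75,26),(.7,25),(.65,24),(.6,23)):
    P,R=kp(th,ph);print(th);delta(r,P,R)
c=r.capture("side")["img"];cv2.imwrite("pics/s2.png",cv2.resize(c[80:220,230:370,::-1],None,fx=4,fy=4,interpolation=2))
E
```

```text
[ 0.59885964 -0.25051684  0.24272338] [ 0.79950207 -0.231135   -0.26875016]
0.94
xyz [4.6, 1.1, 11.5] ang [0.0, 0.01, -0.004] deg 0.6 t 21.0
0.9
xyz [10.7, 1.0, 14.3] ang [0.0, -0.007, -0.004] deg 0.5 t 21.0
0.85
xyz [17.9, 1.0, 18.3] ang [-0.0, -0.025, -0.004] deg 1.4 t 21.0
0.8
xyz [25.0, 1.0, 22.5] ang [-0.0, -0.042, -0.004] deg 2.4 t 21.0
0.75
xyz [31.8, 1.0, 27.1] ang [-0.0, -0.059, -0.004] deg 3.4 t 21.0
0.7
xyz [38.4, 0.9, 32.1] ang [-0.0, -0.077, -0.004] deg 4.4 t 21.0
0.65
xyz [44.7, 0.9, 37.3] ang [-0.0, -0.094, -0.004] deg 5.4 t 21.0
0.6
xyz [50.7, 0.9, 42.9] ang [-0.0, -0.112, -0.004] deg 6.4 t 21.0
```

View pics/s2.png

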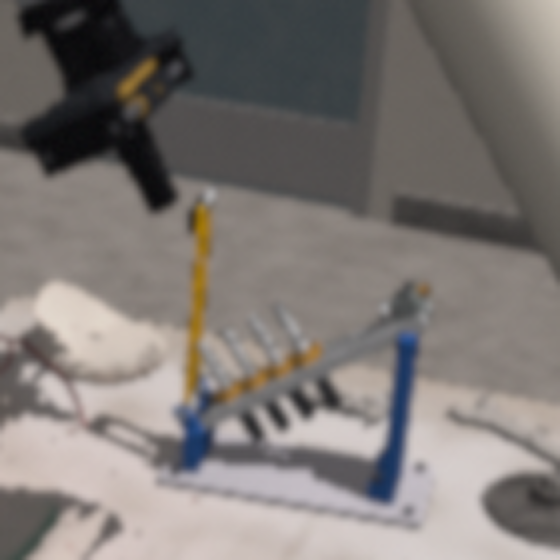

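The side view shows the closed fingertips at (165,205), just in front of the keeper pad at (192,215), and all four anchors in the row. I'll sweep the keeper down from here.

Emit:
move_arm(
  series=[
    {"grip":0,"xyz":[-4,1,13],"angular":[0,0.01,-0.004]},
    {"grip":0,"xyz":[4.6,1,12.5],"angular":[0,0.01,-0.004]},
    {"grip":0,"xyz":[10.7,1,14.5],"angular":[0,-0.007,-0.004]},
    {"grip":0,"xyz":[18,1,18.5],"angular":[0,-0.025,-0.004]},
    {"grip":0,"xyz":[25,1,22.5],"angular":[0,-0.042,-0.004]},
    {"grip":0,"xyz":[32,1,27],"angular":[0,-0.059,-0.004]},
    {"grip":0,"xyz":[32,1,27],"angular":[0,-0.059,-0.004]},
  ],
)

```text
time_s: 21.75
tcp_pos: [0.5581, -0.2568, 0.2336]
ee_rot: [[-0.882, -0.184, -0.434], [-0.165, 0.983, -0.081], [0.441, 0.001, -0.897]]
wrist_force: [0.5, 0.0, -0.1]
gripper_width: 0.005
gripper_force: 0.0
```

```bash
cat > k.py <<'E'
from h import *
from station import r
import sys
def ang(show=True):
    s=r.capture("side");O,L=lane((.4545,-.2758),10.55)
    hs=cv2.cvtColor(s["img"],cv2.COLOR_RGB2HSV);y=(abs(hs[...,0].astype(int)-24)<5)&(hs[...,1]>150)&(hs[...,2]>80)
    v,u=np.nonzero(y[115:185,262:345]);v=v+115;u=u+262
    n=L[:,1];T=[]
    for uv in zip(u,v):
        o,d=ray(s,uv);k=((O+n*.008-o)@n)/(d@n);q=L.T@(o+k*d-O)-[.022,0,.012]
        rr=np.hypot(q[0],q[2])
        if .09<rr<.18:T.append(np.arctan2(q[2],-q[0]))
    T=np.array(T);print("keeper angle hist",np.histogram(T,bins=np.arange(-.1,1.2,.1))[0],np.median(T) if len(T) else None)
s=r.sense();print(s["tcp_pos"],np.round(s["wrist_force"],1));ang()
for a in sys.argv[1:]:
    th,ph=map(float,a.split(","));P,R=kp(th,ph);print(a);delta(r,P,R)
E
python3 k.py .7,25 .65,24 .6,23 .55,22 .5,21 .45,20 .4,19 .35,18 .3,17
```

```text
[ 0.55808916 -0.25676288  0.23364722] [ 0.5  0.  -0.1]
keeper angle hist [ 0  0  0  0  0  0  0  0 22  0  0  0] 0.7384379695409877
.7,25
xyz [7.8, -0.2, 3.5] ang [0.0, -0.021, 0.001] deg 1.2 t 21.8
.65,24
xyz [14.4, -0.2, 8.4] ang [0.0, -0.039, 0.001] deg 2.2 t 21.8
.6,23
xyz [20.7, -0.2, 13.6] ang [0.0, -0.056, 0.001] deg 3.2 t 21.8
.55,22
xyz [26.8, -0.2, 19.1] ang [0.0, -0.074, 0.001] deg 4.2 t 21.8
.5,21
xyz [32.6, -0.2, 24.9] ang [0.0, -0.091, 0.001] deg 5.2 t 21.8
.45,20
xyz [38.1, -0.2, 30.9] ang [0.0, -0.109, 0.001] deg 6.2 t 21.8
.4,19
xyz [43.2, -0.2, 37.2] ang [0.0, -0.126, 0.001] deg 7.2 t 21.8
.35,18
xyz [48.1, -0.2, 43.7] ang [0.0, -0.144, 0.001] deg 8.2 t 21.8
.3,17
xyz [52.6, -0.2, 50.4] ang [0.0, -0.161, 0.001] deg 9.2 t 21.8
```

Emit:
move_arm(
  series=[
    {"grip":0,"xyz":[8,0,3.5],"angular":[0,-0.021,0]},
    {"grip":0,"xyz":[14.4,0,8.4],"angular":[0,-0.039,0]},
    {"grip":0,"xyz":[20.7,0,13.6],"angular":[0,-0.056,0]},
    {"grip":0,"xyz":[26.8,0,19],"angular":[0,-0.074,0]},
    {"grip":0,"xyz":[32.6,0,25],"angular":[0,-0.091,0]},
    {"grip":0,"xyz":[38,0,31],"angular":[0,-0.109,0]},
    {"grip":0,"xyz":[43,0,37],"angular":[0,-0.126,0]},
    {"grip":0,"xyz":[48,0,43.7],"angular":[0,-0.144,0]},
    {"grip":0,"xyz":[52.6,0,50.4],"angular":[0,-0.161,0]},
    {"grip":0,"xyz":[52.6,0,50.4],"angular":[0,-0.161,0]},
  ],
)

```text
time_s: 22.8
tcp_pos: [0.4898, -0.2693, 0.2104]
ee_rot: [[-0.94, -0.184, -0.289], [-0.176, 0.983, -0.052], [0.293, 0.002, -0.956]]
wrist_force: [1.0, 0.8, 0.2]
gripper_width: 0.005
gripper_force: 0.4
```

```bash
python3 k.py .25,16 .2,15 .15,14 .12,13 .1,12 .08,12 .06,12
```

```text
[ 0.48975238 -0.26931346  0.21044059] [1.  0.8 0.2]
keeper angle hist [0 0 0 6 1 0 0 0 0 0 0 0] 0.2891094141219
.25,16
xyz [5.5, -0.3, 5.5] ang [0.001, -0.019, 0.001] deg 1.1 t 22.85
.2,15
xyz [10.4, -0.3, 11.9] ang [0.001, -0.036, 0.001] deg 2.1 t 22.85
.15,14
xyz [15.0, -0.3, 18.6] ang [0.001, -0.054, 0.001] deg 3.1 t 22.85
.12,13
xyz [17.7, -0.3, 22.6] ang [0.001, -0.071, 0.001] deg 4.1 t 22.85
.1,12
xyz [19.7, -0.3, 25.3] ang [0.001, -0.089, 0.001] deg 5.1 t 22.85
.08,12
xyz [21.1, -0.3, 28.1] ang [0.001, -0.089, 0.001] deg 5.1 t 22.85
.06,12
xyz [22.4, -0.3, 31.0] ang [0.001, -0.089, 0.001] deg 5.1 t 22.85
```

Emit:
move_arm(
  series=[
    {"grip":0,"xyz":[5.5,0,5.5],"angular":[0,-0.019,0]},
    {"grip":0,"xyz":[10.4,0,12],"angular":[0,-0.036,0]},
    {"grip":0,"xyz":[15,0,18.6],"angular":[0,-0.054,0]},
    {"grip":0,"xyz":[17.7,0,22.6],"angular":[0,-0.071,0]},
    {"grip":0,"xyz":[19.7,0,25.3],"angular":[0,-0.089,0]},
    {"grip":0,"xyz":[21,0,28],"angular":[0,-0.089,0]},
    {"grip":0,"xyz":[21,0,28],"angular":[0,-0.089,0]},
  ],
)

```text
time_s: 23.55
tcp_pos: [0.4631, -0.2745, 0.1897]
ee_rot: [[-0.961, -0.185, -0.204], [-0.181, 0.983, -0.037], [0.207, 0.001, -0.978]]
wrist_force: [1.5, -0.9, -0.0]
gripper_width: 0.003
gripper_force: 0.5
```

```bash
python3 k.py .06,12 .04,12 .02,12 0,12 -.01,12 -.02,12
```

```text
[ 0.46311072 -0.27445223  0.18974146] [ 1.5 -0.9 -0. ]
keeper angle hist [ 0 35  1  0  0  0  0  0  0  0  0  0] 0.07416417113958051
.06,12
xyz [2.2, -0.3, 2.8] ang [0.001, 0.0, 0.002] deg 0.1 t 23.6
.04,12
xyz [3.8, -0.3, 5.6] ang [0.001, 0.0, 0.002] deg 0.1 t 23.6
.02,12
xyz [5.3, -0.3, 8.4] ang [0.001, 0.0, 0.002] deg 0.1 t 23.6
0,12
xyz [6.7, -0.3, 11.2] ang [0.001, 0.0, 0.002] deg 0.1 t 23.6
-.01,12
xyz [7.4, -0.3, 12.7] ang [0.001, 0.0, 0.002] deg 0.1 t 23.6
-.02,12
xyz [8.1, -0.3, 14.1] ang [0.001, 0.0, 0.002] deg 0.1 t 23.6
```

Now press past the catch in small steps, watching the force.

Emit:
move_arm(
  series=[
    {"grip":0,"xyz":[2.2,0,2.8],"angular":[0,0,0]},
    {"grip":0,"xyz":[3,0,4.2],"angular":[0,0,0]},
    {"grip":0,"xyz":[3.8,0,5.6],"angular":[0,0,0]},
    {"grip":0,"xyz":[4.2,0,6.3],"angular":[0,0,0]},
    {"grip":0,"xyz":[4.2,0,6.3],"angular":[0,0,0]},
  ],
)

```text
time_s: 24.1
tcp_pos: [0.4579, -0.2754, 0.1845]
ee_rot: [[-0.961, -0.185, -0.204], [-0.181, 0.983, -0.037], [0.207, 0.001, -0.978]]
wrist_force: [1.6, 0.0, 0.5]
gripper_width: 0.005
gripper_force: 0.9
```

Emit:
move_arm(
  series=[
    {"grip":0,"xyz":[0.4,0,0.7],"angular":[0,0,0]},
    {"grip":0,"xyz":[0.8,0,1.4],"angular":[0,0,0]},
    {"grip":0,"xyz":[1.1,0,2.1],"angular":[0,0,0]},
    {"grip":0,"xyz":[1.1,0,2.1],"angular":[0,0,0]},
  ],
)

```text
time_s: 24.5
tcp_pos: [0.4576, -0.2756, 0.1839]
ee_rot: [[-0.962, -0.185, -0.201], [-0.181, 0.983, -0.038], [0.204, -0.0, -0.979]]
wrist_force: [3.9, 2.2, 5.6]
gripper_width: 0.004
gripper_force: 3.7
```

```bash
python3 k.py .02,12 0,12 -.02,12
```

```text
[ 0.45757289 -0.27557284  0.18389025] [3.9 2.2 5.6]
keeper angle hist [17 27  0  0  0  0  0  0  0  0  0  0] 0.01008077675850666
.02,12
xyz [1.0, -0.1, 1.5] ang [-0.001, 0.004, 0.002] deg 0.3 t 24.55
0,12
xyz [2.4, -0.1, 4.3] ang [-0.001, 0.004, 0.002] deg 0.3 t 24.55
-.02,12
xyz [3.8, -0.1, 7.2] ang [-0.001, 0.004, 0.002] deg 0.3 t 24.55
```

Emit:
move_arm(
  series=[
    {"grip":0,"xyz":[0.3,0,0.6],"angular":[0,0,0]},
    {"grip":0,"xyz":[0.6,0,1.2],"angular":[0,0,0]},
    {"grip":0,"xyz":[0.6,0,1.2],"angular":[0,0,0]},
  ],
)

```text
time_s: 24.85
tcp_pos: [0.457, -0.2757, 0.1833]
ee_rot: [[-0.962, -0.186, -0.2], [-0.182, 0.983, -0.038], [0.203, -0.001, -0.979]]
wrist_force: [4.6, 3.1, 6.6]
gripper_width: 0.005
gripper_force: 4.4
```

Emit:
move_arm(
  series=[
    {"grip":0,"xyz":[0.3,0,0.6],"angular":[0,0,0]},
    {"grip":0,"xyz":[0.6,0,1.2],"angular":[0,0,0]},
    {"grip":0,"xyz":[0.6,0,1.2],"angular":[0,0,0]},
  ],
)

```text
time_s: 25.15
tcp_pos: [0.4555, -0.2759, 0.1814]
ee_rot: [[-0.962, -0.185, -0.202], [-0.181, 0.983, -0.038], [0.205, 0.0, -0.979]]
wrist_force: [3.9, 1.5, 3.6]
gripper_width: 0.006
gripper_force: 2.5
```

```bash
python3 k.py .02,12 0,12 -.02,12
```

```text
[ 0.45547637 -0.27590365  0.18143563] [3.9 1.5 3.6]
keeper angle hist [28 13  0  0  0  0  0  0  0  0  0  0] -0.01618917790402436
.02,12
xyz [-0.8, -0.3, -1.7] ang [0.0, 0.002, 0.002] deg 0.2 t 25.2
0,12
xyz [0.7, -0.3, 1.1] ang [0.0, 0.002, 0.002] deg 0.2 t 25.2
-.02,12
xyz [2.1, -0.3, 4.0] ang [0.0, 0.002, 0.002] deg 0.2 t 25.2
```

Force dropped, so it has moved past the catch. I'll press gently until the stop is felt.

Emit:
move_arm(
  series=[
    {"grip":0,"xyz":[0.4,0,0.8],"angular":[0,0,0]},
    {"grip":0,"xyz":[0.8,0,1.5],"angular":[0,0,0]},
    {"grip":0,"xyz":[0.8,0,1.5],"angular":[0,0,0]},
  ],
)

```text
time_s: 25.5
tcp_pos: [0.4529, -0.2761, 0.179]
ee_rot: [[-0.961, -0.184, -0.205], [-0.181, 0.983, -0.036], [0.209, 0.002, -0.978]]
wrist_force: [1.4, 0.6, 1.9]
gripper_width: 0.008
gripper_force: 1.5
```

Emit:
move_arm(
  series=[
    {"grip":0,"xyz":[0.3,0,0.6],"angular":[0,0,0]},
    {"grip":0,"xyz":[0.6,0,1.2],"angular":[0,0,0]},
    {"grip":0,"xyz":[0.6,0,1.2],"angular":[0,0,0]},
  ],
)

```text
time_s: 25.8
tcp_pos: [0.4528, -0.2762, 0.1788]
ee_rot: [[-0.961, -0.185, -0.204], [-0.181, 0.983, -0.037], [0.207, 0.001, -0.978]]
wrist_force: [3.0, 3.0, 4.9]
gripper_width: 0.004
gripper_force: 3.0
```

Emit:
move_arm(
  series=[
    {"grip":0,"xyz":[0.3,0,0.6],"angular":[0,0,0]},
    {"grip":0,"xyz":[0.3,0,0.6],"angular":[0,0,0]},
    {"grip":0,"xyz":[0,0,-5],"angular":[0,0,0]},
    {"grip":0,"xyz":[0,0,-20],"angular":[0,0,0]},
    {"grip":0,"xyz":[0,0,-60],"angular":[0,0,0]},
    {"grip":0,"xyz":[0,0,-110],"angular":[0,0,0]},
    {"grip":0,"xyz":[0,0,-140],"angular":[0,0,0]},
    {"grip":0,"xyz":[0,0,-140],"angular":[0,0,0]},
    {"grip":0,"xyz":[0,0,-140],"angular":[0,0,0]},
  ],
)

```text
time_s: 26.7
tcp_pos: [0.4803, -0.2709, 0.3144]
ee_rot: [[-0.961, -0.184, -0.206], [-0.18, 0.983, -0.036], [0.209, 0.003, -0.978]]
wrist_force: [-0.6, -0.4, -0.5]
gripper_width: 0.006
gripper_force: 0.0
```

```bash
python3 k.py; python3 - <<'E'
from h import *
from station import r
c,p=snap(r,"w10");O,L=lane((.4545,-.2758),10.55)
H=np.array(c["hand_eye"]);K=np.array(c["camera_matrix"])
def proj(X):
    t=p[1].T@(X-p[0]);q=K@(H[:3,:3].T@(t-H[:3,3]));return (q[:2]/q[2]).round(1)
h=cv2.cvtColor(c["img"],cv2.COLOR_RGB2HSV)
# black pad: corners predicted for shut vs 0.05 rad, against dark mask rows
for th in (0,.05):
    P=[O+L@(np.array([.022,0,.012])+d*np.array([-np.cos(th),0,np.sin(th)])+.009*np.array([np.sin(th),0,np.cos(th)])) for d in (.148,.159,.170)]
    print(th,[proj(X).tolist() for X in P])
u=int(proj(P[1])[0]);v=int(proj(P[1])[1]);print(u,v,[int(x) for x in h[v-30:v+30,u,2]])
E
```

```text
[ 0.48034084 -0.27087614  0.31444028] [-0.6 -0.4 -0.5]
keeper angle hist [49  6  0  0  0  0  0  0  0  0  0  0] -0.03739656932271068
0 [[260.3, 180.1], [260.4, 172.0], [260.4, 163.5]]
0.05 [[260.3, 184.9], [260.4, 177.0], [260.4, 168.8]]
260 177 [155, 170, 161, 136, 111, 130, 155, 145, 131, 193, 213, 173, 158, 70, 71, 71, 70, 65, 68, 67, 67, 67, 69, 65, 66, 69, 66, 66, 68, 66, 66, 69, 74, 73, 72, 71, 72, 70, 72, 69, 70, 113, 165, 171, 165, 162, 161, 153, 152, 154, 158, 168, 175, 192, 194, 194, 193, 189, 183, 181]
```

```bash
python3 -c "
from station import r
print(r.finish_job())"
```

```text
the job is handed in; nothing more can be done
None
```

Both loose anchors are loaded stud up and closed against the row, the keeper read as shut after I let go of it, and the job is handed in at about 27 s; no pass/fail verdict came back, and I did not re-check the bystanders' positions.

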